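Charge the annealing tube furnace

ROBOT

A 7-joint arm with a two-finger parallel gripper is mounted at the origin on the work surface. World frame = base frame: x ahead of the robot, y to its left, z up, the work surface at z = 0. Lengths are in m, angles in rad, forces in N, time in s.
With the tool pointing down it reaches from about 0.425 to 0.925 m from the base axis. Payload 6.8 kg.
Tool frame: the origin (TCP) lies at the very end of the fingers, on their centre line; the grasp point (between the pads) lies 19 mm behind it; z points along the fingers, y is the line along which they close (so a half turn about z gives the same grasp; the last joint's range is limited). The gripper opens to 85 mm and grips with 20 to 120 N. Pads are 22 mm wide; open, the fingers measure 114 mm over their backs; the gripper's body (76 mm by 85 mm) begins 54 mm behind the grasp point. The pads swing forward as they close: fully open they stand 13 mm farther back than shut.
Start: joints at [1.174, 0.477, 0.022, 1.555, -0.011, 1.109, -0.083], TCP at [0.192, -0.647, 0.231] pointing down, gripper open.
Joint ranges: [-2.96, 2.96], [-0.34, 2.1], [-1.41, 1.46], [0.24, 2.44], [-1.37, 4.51], [0.17, 1.92], [-2.96, 2.96]. Speed limits (rad/s): [2.39, 2.39, 3.14, 3.14, 3.14, 3.14, 3.14].

INTERFACE

Orientations are given as a rotation vector (axis times angle).
In Python, from bench import get_obs, viewer, r gives the robot as it stands. The module is installed in compiled form; this text tells all that it offers.
- The arm moves only by the tool play_rows, never from a script. Its argument "commands" is a list that holds one entry, the list of rows, each a list of 5 numbers: the gripper's target within -1 to 1 (shut at 1, half-way at 0, fully open at -1), then the shift along the tool's x, y, z scaled (see below), then the turn about the tool's z scaled (see below). A call has 1 to 12 rows; each row is the pose to reach, as a shift and turn from the pose commanded when the call began, along the tool's axes at that moment; what a row does not reach only later rows make up. The controller multiplies each number of a shift by 0.2 m and each number of a turn by pi/2 rad. A row lasts 1/12 s, in which the tool goes at most 41.7 mm and 7.16 degrees, less where a joint would pass 70% of its speed; a pose out of reach is approached as far as the arm can. A call with a number of a shift or a turn outside -1 to 1 is refused whole. A call with a gripper value outside its range is refused whole. The fingers move at their own pace and stop on an object; "grip_force" is the grip in N (left out, the last holds). Time passes only in rows, so rows that repeat a pose let the fingers close. It gives the time, the measured TCP pose, the force, the opening and the grip force at its end, in the units of the state.
- get_obs(): the state, without advancing time (a new reading comes with each control period).
- viewer.grab_frame(name): name is "scene" or "side" or "wrist"; returns a dict with "pixels" (420x560x3 uint8, red, green, blue), "fovy" (degrees; the focal length in pixels is half the picture's height over the tangent of half this angle, whatever the lens; pixels are square), "cx", "cy" (the principal point, pixels), "distortion" ([k1, k2, p1, p2, k3] as OpenCV has them; the pictures are not rectified), "world_to_cam" (4x4, takes a point from world to camera coordinates); the wrist camera has in their place "hand_eye" (4x4, takes a point from camera to tool coordinates, whose origin is the TCP and whose axes are the flange's). Camera axes: x right, y up, looking along -z (the intrinsics and any distortion apply to the point x, -y, -z); pixel columns grow to the right and rows downward; lengths in m; the calibration is good to about 2 mm. A picture is of the moment at which its call begins: read the wrist's pose just before it. There is no depth.
- r.hand_in(): hands the job in; it is judged then, once.
Trained networks look in a picture, given as the dict that the camera call returned (one of the last four; its "shot" number tells which), for a name from the list of things; names that differ only in an ending like _2 or _b are one class to them, and where a whole thing is asked for, a point or a joint stands for the part that bears it (a point fixed in the world has none). Each returns a list of dicts, best first, with "score" (0 to 1); they miss things now and then, are a little off and sometimes report something else, mostly with a low value. They report only what shows in the picture. A call takes as long as a camera call. They do not tell look-alikes from the thing itself.
- viewer.trace(picture, thing): "pixels" (420x560 bool, what is visible of it) and "rect" ([left, top, right, bottom] in pixels, round what is visible of it).
The state is a dict: "clock": time; "joints": joint angles; "qvel": joint speeds; "tau": joint torques, N m; "tcp_pos": TCP position; "orientation": TCP orientation; "contact_force": force on the tool from outside, world axes, zero at the start; "moment": the same for the moment, N m; "grip_width": finger opening in m; "gripper_force": force on a finger pad.
Only numpy, scipy, OpenCV 4.12 (cv2) and the standard library are available. Lean on these libraries where they do the work, as an engineer would, in place of code of your own. Each camera call takes 0.05 s, during which the arm holds its last target. There are 200 camera calls.

TASK

Charge the tube furnace for annealing: lay every clean brass billet from the casting tray in the loading trough and, holding the push rod, ram the whole row down the tube until it bottoms out firmly on the end stop with no gaps, then lay the rod back in its rest. Billets that still carry a sprue stub must not be charged: lay them in the open scrap drawer, and when they are all in, push the drawer fully home. Leave the jar, bottle, brush and hammer where they stand.

Things in the scene. Friction and masses are not known exactly. Their poses are not given: they have to be found in the camera images.
- billet_a: Brass billet, an octagonal bar 24 mm across its flats and 28 mm long, about 110 g; lies on one of its flats in the casting tray. Origin at its centre; x is its long axis. May be absent (None).
- billet_b: Brass billet, an octagonal bar 24 mm across its flats and 28 mm long, about 110 g; lies on one of its flats in the casting tray. Origin at its centre; x is its long axis. May be absent (None).
- billet_c: Brass billet, an octagonal bar 24 mm across its flats and 28 mm long, about 110 g; lies on one of its flats in the casting tray. Origin at its centre; x is its long axis. May be absent (None).
- billet_d: Brass billet, an octagonal bar 24 mm across its flats and 28 mm long, about 110 g; lies on one of its flats in the casting tray. Origin at its centre; x is its long axis. May be absent (None).
- sprued_a: Like a billet (octagonal, 24 mm across flats, 28 mm long) but with its casting sprue, a stub 10 mm thick and 20 mm long, still sticking out of the +x end. Origin at the centre of the octagonal part; x is its long axis. May be absent (None).
- sprued_b: Like a billet (octagonal, 24 mm across flats, 28 mm long) but with its casting sprue, a stub 10 mm thick and 20 mm long, still sticking out of the +x end. Origin at the centre of the octagonal part; x is its long axis. May be absent (None).
- tube_mouth (a point): Centre of the open mouth of the furnace's clear tube, 27 mm bore, lying level 90 mm above the bench. +y points along its axis into the furnace, z up. The bore is 120 mm deep from here to the white end stop; its last 50 mm are inside the grey furnace, 240 mm wide, 180 mm high, whose front stands 70 mm behind the mouth.
- trough_end (a point): Outer end of the steel loading trough, an open 90-degree V in line with the tube, 138 mm long from here along +y to tube_mouth; this point lies on the tube's axis. A billet in the V has its axis 0.7 mm below the tube's; the lips are 7 mm lower than the billet's axis and 10 mm to either side. Four billets fit end to end. They slide only when pushed (3 to 6 N for four).
- push_rod: Push rod, origin at the centre of its round wooden handle, 24 mm diameter, 100 mm long, on the rod's axis. +y points along the rod to its tip. The rod weighs 130 g: a 10 mm steel shaft 210 mm long ahead of the handle, then a steel head 20 mm diameter, 10 mm thick. It balances about 90 mm ahead of this point. At first it lies in its rest.
- rod_tip (a point): Centre of the end face of the push rod's head, 270 mm from the push rod's origin along the rod's +y.
- rest_grip (a point): Fixed rest for the push rod: where the push rod's origin (handle centre) lies when the rod is in the rest, 50 mm above the bench. +y is the way the rod's tip points. Two open V forks carry the shaft 70 and 230 mm along +y; their prongs rise 6 mm above the shaft's axis and reach 13 mm to either side; the handle overhangs freely.
- drawer_floor (a point): Centre of the inner floor (155 mm in x, 158 mm in y) of the scrap drawer of a grey cabinet 200 x 200 mm, 75 mm high. Moves with the drawer. -x is the way it opens, towards the robot; z up. Walls 31 mm high; front panel 15 mm thick, outer face 98 mm to -x, top 41 mm up. Only the part pulled out is open above: from 83 mm to -x of here back by as much as the drawer is open.
- scrap_drawer0_handle (a point): Middle of the drawer's handle, a horizontal steel bar 100 mm long along y, 35 mm in front of the drawer's face.
- scrap_drawer0 (a joint): Drawer opening in m: 0 fully home, starts at about 0.11 to 0.13. Slides with a friction of about 1 N and stays where it is left.
- jar: Bystander: loose glass jar with a blue cap, 48 mm diameter, 62 mm high; origin under its base.
- oil: Bystander: loose small red bottle, 28 mm diameter, 70 mm high; origin under its base.
- bench_brush: Bystander: loose wooden bench brush with black bristles, 50 x 110 x 38 mm; origin under its centre.
- hammer: Bystander: loose hammer lying on the bench; origin under its middle.
- tray: Fixed shallow metal casting tray, 220 (x) x 340 (y) mm, floor 4 mm thick, with a low lip that stands 6 mm above the floor; the castings lie in it at first. Origin under its centre.
Things that resemble listed ones, but are neither listed nor needed, are in the scene too. Leave any green or white look-alike of the billet_d alone.

How it is judged:
By the outcome, as a careful person would: the job done as asked, in the order asked, and still so for the second after the job is handed in, with the robot touching nothing.
Of billet_a, billet_b, billet_c, billet_d only 3 to 4 are there at a start; the rules pass over those that are not, and their reading is None.
Of sprued_a, sprued_b only 1 to 2 are there at a start; the rules pass over those that are not, and their reading is None.
At some moment in a run one of billet_a, billet_b, billet_c, billet_d, sprued_a, sprued_b may be knocked a few centimetres aside while the robot is not near it.
It also fails if it takes over 210 s, if anything falls off the work surface, if the arm or the gripper's body presses on something with over 40 N, if the wrist force passes 120 N, or if a joint passes its speed limit or range.

## Working session

There is one attempt and no reset: what is moved stays moved. The work goes in short steps, Python scripts to look and compute and a tool call to move; the robot and the scene stay as the last step left them, time stands still between calls to the robot, and variables do not carry over. Pictures are saved under pics/ and viewed, at most 14 in all, crops included, and the job is handed in when it is done.

Besides the shell and the picture viewer there is one more tool, called after "Emit:" as name([rows], argument=value, ...), one row to a line, values as JSON. play_rows: Moves the arm, as the interface text tells. Shifts and turns lie within -1 to 1; 1 stands for 0.2 m of shift or pi/2 rad of turn. Its arguments: {"type":"object","properties":{"commands":{"type":"array","items":{"type":"array","items":{"type":"array","items":{"type":"number","minimum":-1,"maximum":1}}}},"grip_force":{"type":"number"}},"required":["commands"]}

```bash
mkdir -p pics; ls; cat > h.py <<'E'
import numpy as np, cv2
from bench import get_obs, viewer, r
from scipy.spatial.transform import Rotation as R
def grab(n):
    o=get_obs(); p=viewer.grab_frame(n)
    if n=="wrist":
        T=np.eye(4);T[:3,:3]=R.from_rotvec(o["orientation"]).as_matrix();T[:3,3]=o["tcp_pos"]
        p["c2w"]=T@np.array(p["hand_eye"])
    else: p["c2w"]=np.linalg.inv(np.array(p["world_to_cam"]))
    return p
def K(p):
    f=210/np.tan(np.radians(p["fovy"])/2); return np.array([[f,0,p["cx"]],[0,f,p["cy"]],[0,0,1]])
def ray(p,uv):
    u=cv2.undistortPoints(np.array(uv,float).reshape(-1,1,2),K(p),np.array(p["distortion"],float)).reshape(-1,2)
    d=np.c_[u[:,0],-u[:,1],-np.ones(len(u))]@p["c2w"][:3,:3].T
    return p["c2w"][:3,3],d
def at_z(p,uv,z):
    o,d=ray(p,uv); return o+d*((z-o[2])/d[:,2])[:,None]
def proj(p,X):
    X=np.atleast_2d(X); c=(np.c_[X,np.ones(len(X))]@np.linalg.inv(p["c2w"]).T)[:,:3]*[1,-1,-1]
    return cv2.projectPoints(c,np.zeros(3),np.zeros(3),K(p),np.array(p["distortion"],float))[0].reshape(-1,2)
def save(p,n): cv2.imwrite(f"pics/{n}.png",cv2.cvtColor(p["pixels"],cv2.COLOR_RGB2BGR))
E
python3 - <<'E'
from h import *
o=get_obs(); print(o)
for n in ("scene","side","wrist"):
    p=grab(n); save(p,n+"0"); print(n,p["fovy"],p["c2w"].round(3).tolist())
E
```

```text
pics
{'clock': 0.0, 'joints': array([ 1.17391428,  0.47779438,  0.02231802,  1.55645922, -0.01151064,
        1.10933572, -0.08308164]), 'qvel': array([ 1.18050766e-03,  1.07111949e-03, -4.30215434e-04, -5.29517666e-04,
        3.65796983e-05, -2.75255044e-04, -2.88338857e-04]), 'tau': array([-9.08480924e-04, -5.96445501e+01,  1.60772312e+00, -2.81192994e+01,
        1.24822560e-02,  9.51316586e-03, -5.59647518e-06]), 'tcp_pos': array([ 0.19205654, -0.64646505,  0.23032587]), 'orientation': array([-3.10707851e+00, -4.51864641e-01,  6.07527234e-04]), 'contact_force': array([-0.45145269, -0.71366531, -0.06258042]), 'moment': array([ 0.03205612, -0.02609006, -0.00016441]), 'gripper_force': 0.0, 'grip_width': 0.08547905423244423}
scene 57.16831274964806 [[0.586, -0.51, 0.63, 1.183], [0.81, 0.375, -0.451, -0.431], [-0.006, 0.774, 0.633, 0.707], [0.0, 0.0, 0.0, 1.0]]
side 54.37022454110042 [[0.924, 0.299, -0.238, 0.359], [-0.382, 0.721, -0.579, -0.478], [-0.001, 0.626, 0.78, 0.754], [0.0, 0.0, 0.0, 1.0]]
wrist 69.61570342219227 [[0.284, 0.905, 0.315, 0.274], [-0.959, 0.269, 0.093, -0.623], [-0.001, -0.329, 0.944, 0.373], [0.0, 0.0, 0.0, 1.0]]
```

View pics/scene0.png

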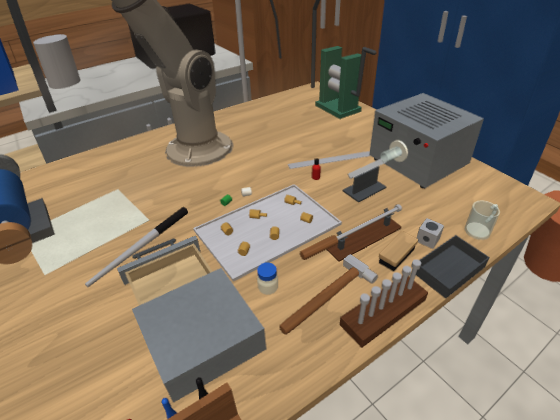

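View pics/side0.png

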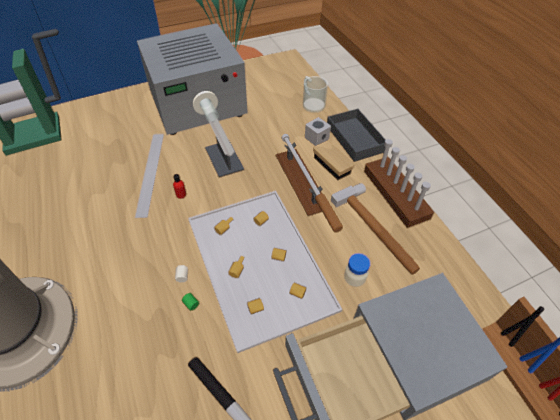

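Both views show six castings in the tray. The two sprued ones are at scene (258,214), (292,200) and side (237,268), (223,226); the four clean ones are at side (261,218), (279,254), (298,290), (256,306). The furnace and trough are at the top, the rod rest is to their right, and the drawer is open at the near end.

```bash
cat > m.py <<'E'
from h import *
P={n:grab(n) for n in ("scene","side")}
G={}
for t in ("billet_a","sprued_a","push_rod","trough_end","rest_grip","tube_mouth","scrap_drawer0_handle","jar","oil","tray","hammer","bench_brush"):
    for n in P:
        try: L=viewer.trace(P[n],t)
        except Exception as e: print(t,n,e); continue
        for d in L:
            m=d["pixels"]; ys,xs=np.nonzero(m)
            c=[xs.mean(),ys.mean()]
            z={"billet_a":.016,"sprued_a":.016,"push_rod":.05,"jar":.03,"oil":.035}.get(t,.0)
            print(t,n,round(d["score"],2),np.round(c).tolist(),d["rect"],len(xs),at_z(P[n],[c],z).round(3)[0].tolist())
E
python3 m.py
```

```text
billet_a scene 0.58 [243.0, 248.0] [238.9, 242.8, 249.3, 258.1] 133 [0.553, -0.134, 0.016]
billet_a scene 0.54 [274.0, 233.0] [272.1, 224.3, 282.1, 240.2] 115 [0.55, -0.039, 0.016]
billet_a scene 0.47 [306.0, 217.0] [301.2, 213.6, 311.1, 222.3] 80 [0.551, 0.067, 0.016]
billet_a scene 0.47 [226.0, 228.0] [222.0, 224.8, 234.0, 237.7] 114 [0.459, -0.132, 0.016]
billet_a scene 0.46 [226.0, 200.0] [218.6, 196.3, 232.1, 205.9] 86 [0.35, -0.075, 0.016]
billet_a side 0.65 [261.0, 218.0] [252.5, 214.0, 267.9, 223.0] 135 [0.551, 0.064, 0.016]
billet_a side 0.65 [298.0, 290.0] [291.3, 281.1, 305.6, 302.6] 212 [0.553, -0.135, 0.016]
billet_a side 0.61 [255.0, 306.0] [248.2, 300.6, 263.5, 315.2] 178 [0.461, -0.134, 0.016]
billet_a side 0.55 [190.0, 301.0] [185.2, 295.0, 201.7, 314.4] 212 [0.345, -0.076, 0.016]
billet_a side 0.53 [279.0, 255.0] [271.3, 248.8, 287.4, 260.6] 152 [0.55, -0.043, 0.016]
billet_a side 0.51 [181.0, 273.0] [172.4, 264.0, 185.7, 281.7] 196 [0.345, -0.008, 0.016]
billet_a side 0.42 [343.0, 375.0] [272.5, 316.7, 410.3, 420.0] 8883 [0.556, -0.321, 0.016]
sprued_a scene 0.47 [
[... 2213 characters left out ...]
y side 0.4 [255.0, 306.0] [248.5, 300.8, 261.1, 315.8] 174 [0.463, -0.127, 0.0]
hammer scene 0.89 [330.0, 291.0] [281.6, 254.2, 379.7, 334.6] 1527 [0.777, -0.037, 0.0]
hammer scene 0.26 [164.0, 268.0] [121.0, 234.7, 214.1, 302.7] 3684 [0.482, -0.321, 0.0]
hammer side 0.81 [373.0, 224.0] [330.8, 185.4, 418.7, 273.8] 1474 [0.79, -0.039, 0.0]
hammer side 0.26 [342.0, 375.0] [270.3, 318.6, 410.1, 420.0] 9050 [0.56, -0.317, 0.0]
bench_brush scene 0.73 [397.0, 251.0] [378.9, 231.7, 417.3, 268.7] 833 [0.779, 0.187, 0.0]
bench_brush scene 0.62 [274.0, 233.0] [270.8, 224.2, 280.9, 240.1] 110 [0.536, -0.03, 0.0]
bench_brush side 0.86 [333.0, 160.0] [311.5, 141.8, 353.5, 179.8] 901 [0.802, 0.185, -0.0]
```

```bash
python3 - <<'E'
from h import *
a=cv2.imread("pics/scene0.png");b=cv2.imread("pics/side0.png")
# tiles 400x300 : x4 of 100x75 ; crop origins
def t(i,x,y,w=133,h=100): return cv2.resize(i[y:y+h,x:x+w],(400,300),interpolation=cv2.INTER_CUBIC)
# scale 3
cv2.imwrite("pics/c1.png",np.vstack([np.hstack([t(a,310,110),t(a,295,185)]),np.hstack([t(b,170,80),t(b,240,130)])]))
E
```

```text
(no output)
```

View pics/c1.png

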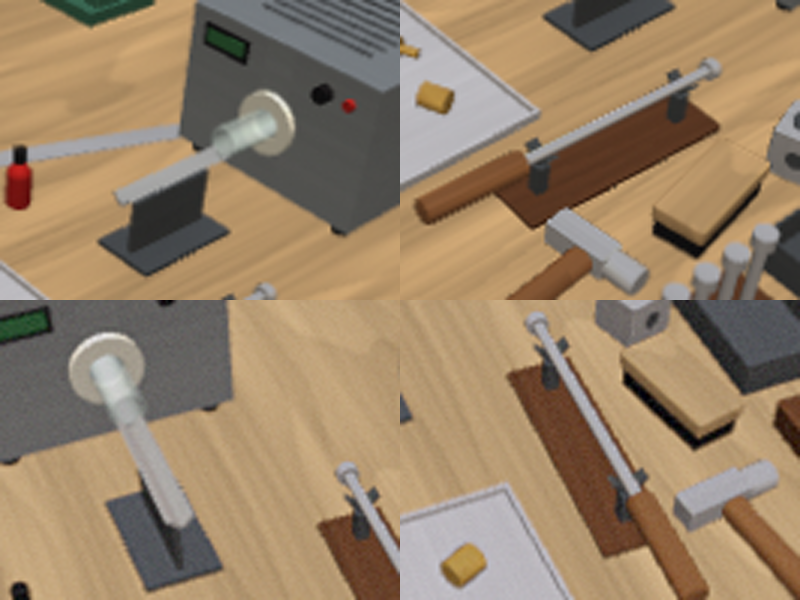

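```bash
python3 - <<'E'
from h import *
P={n:grab(n) for n in ("scene","side")}
q={"trough_end":((350,176.3),(229.3,155),.082),"mouth":((384,160),(211.6,118.3),.09),"flange":((399,151),(205.3,102.7),.09),
"handle_end":((302.5,254.5),(338.3,226.5),.05),"tip":((400,207.7),(284.5,137.3),.05),"hs":((295+125/3,185+157/3),(240+240/3,130+195/3),.05)}
for k,(a,b,z) in q.items():
    oa,da=ray(P["scene"],[a]);ob,db=ray(P["side"],[b]);da=da[0]/np.linalg.norm(da);db=db[0]/np.linalg.norm(db)
    s=np.linalg.lstsq(np.c_[da,-db],ob-oa,rcond=None)[0]
    A=oa+s[0]*da;B=ob+s[1]*db
    print(k,((A+B)/2).round(4),np.linalg.norm(A-B).round(4),at_z(P["scene"],[a],z).round(4)[0],at_z(P["side"],[b],z).round(4)[0])
E
```

```text
trough_end [0.5364 0.2343 0.0736] 0.0049 [0.5432 0.229  0.082 ] [0.5338 0.2219 0.082 ]
mouth [0.5361 0.3766 0.0783] 0.0 [0.5481 0.3616 0.09  ] [0.533  0.3618 0.09  ]
flange [0.5378 0.4392 0.0874] 0.0034 [0.5391 0.4384 0.09  ] [0.5367 0.4327 0.09  ]
handle_end [ 0.6861 -0.048   0.0534] 0.0002 [ 0.6836 -0.0461  0.05  ] [ 0.6877 -0.0458  0.05  ]
tip [0.699  0.2726 0.045 ] 0.0053 [0.7013 0.2711 0.05  ] [0.6957 0.2635 0.05  ]
hs [0.6907 0.0509 0.0533] 0.0055 [0.6869 0.0568 0.05  ] [0.6915 0.0499 0.05  ]
```

Emit:
play_rows([
  [[-1,0.774,-0.807,-0.167,0],[-1,0.774,-0.807,-0.167,0],[-1,0.774,-0.807,-0.167,0],[-1,0.774,-0.807,-0.167,0],[-1,0.774,-0.807,-0.167,0],[-1,0.774,-0.807,-0.167,0]],
])

```text
clock: 2.05
tcp_pos: [0.2981, -0.4434, 0.2658]
orientation: [-3.107, -0.461, -0.003]
contact_force: [0.5, 0.6, 0.1]
grip_width: 0.0855
gripper_force: 0.0
```

Emit:
play_rows([
  [[-1,0.774,-0.807,-0.167,0],[-1,0.774,-0.807,-0.167,0],[-1,0.774,-0.807,-0.167,0],[-1,0.774,-0.807,-0.167,0],[-1,0.774,-0.807,-0.167,0],[-1,0.774,-0.807,-0.167,0]],
])

```text
clock: 2.55
tcp_pos: [0.3999, -0.2442, 0.2994]
orientation: [3.107, 0.462, 0.004]
contact_force: [0.4, -0.5, 0.4]
grip_width: 0.0854
gripper_force: 0.0
```

Emit:
play_rows([
  [[-1,0.774,-0.807,-0.167,-0.817],[-1,0.774,-0.807,-0.167,-0.817],[-1,0.774,-0.807,-0.167,-0.817],[-1,0.774,-0.807,-0.167,-0.817],[-1,0.774,-0.807,-0.167,-0.817],[-1,0.774,-0.807,-0.167,-0.817],[-1,0.774,-0.807,-0.167,-0.817],[-1,0.774,-0.807,-0.167,-0.817],[-1,0.774,-0.807,-0.167,-0.817],[-1,0.774,-0.807,-0.167,-0.817],[-1,0.774,-0.807,-0.167,-0.817],[-1,0.774,-0.807,-0.167,-0.817]],
])

```text
clock: 3.55
tcp_pos: [0.4995, -0.0507, 0.3316]
orientation: [2.219, 2.224, 0.0]
contact_force: [-0.1, 0.0, -0.5]
grip_width: 0.0852
gripper_force: 0.0
```

```bash
cat >> h.py <<'E'
def st():
    o=get_obs(); M=R.from_rotvec(o["orientation"]).as_matrix(); phi=np.degrees(np.arctan2(M[1,0],M[0,0]))
    print("t",round(o["clock"],2),"tcp",np.round(o["tcp_pos"],4),"phi",round(phi,2),"F",np.round(o["contact_force"],1),"w",round(o["grip_width"],4),"q",np.round(o["joints"],2))
    return o,M,phi
E
python3 - <<'E'
from h import *
o,M,phi=st(); print(M.round(3).tolist())
p=grab("wrist"); save(p,"w1")
img=p["pixels"]; hsv=cv2.cvtColor(img,cv2.COLOR_RGB2HSV)
for t in ("billet_a","sprued_a"):
    for d in viewer.trace(p,t):
        ys,xs=np.nonzero(d["pixels"]); g=at_z(p,np.c_[xs,ys],.02)[:,:2].astype(np.float32)
        rc=cv2.minAreaRect(g*1000); print(t,round(d["score"],2),[round(xs.mean()),round(ys.mean())],len(xs),g.mean(0).round(4),np.round(rc[0]),np.round(rc[1]),round(rc[2],1))
E
```

```text
t 3.55 tcp [ 0.4995 -0.0507  0.3316] phi 90.14 F [-0.1  0.  -0.5] w 0.0852 q [ 0.45  0.14 -0.53  1.8   0.08  1.22 -0.09]
[[-0.002, 1.0, 0.0], [1.0, 0.002, -0.0], [-0.0, 0.0, -1.0]]
billet_a 0.73 [318, 152] 311 [ 0.5511 -0.0399] [551. -40.] [23. 31.] 54.3
billet_a 0.72 [179, 127] 406 [ 0.3469 -0.004 ] [347.  -5.] [33. 27.] 70.7
billet_a 0.69 [321, 76] 404 [0.5517 0.0651] [552.  65.] [31. 24.] 25.2
billet_a 0.66 [316, 211] 288 [ 0.5526 -0.1339] [ 552. -134.] [24. 34.] 44.7
billet_a 0.6 [184, 173] 311 [ 0.3473 -0.0725] [347. -72.] [28. 28.] 25.6
billet_a 0.56 [260, 210] 288 [ 0.4615 -0.1324] [ 461. -133.] [27. 27.] 89.1
sprued_a 0.69 [255, 150] 397 [ 0.4574 -0.0371] [460. -34.] [49. 23.] 47.7
sprued_a 0.66 [259, 66] 546 [0.4659 0.0783] [469.  80.] [49. 26.] 26.8
```

View pics/w1.png

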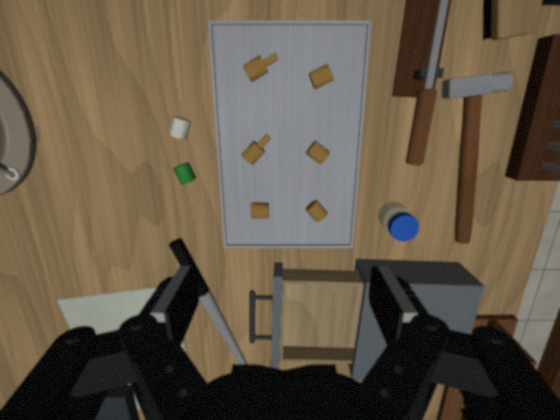

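```bash
python3 - <<'E'
import cv2,numpy as np
a=cv2.imread("pics/w1.png");b=cv2.imread("pics/side0.png")
t=lambda i,x,y:cv2.resize(i[y-15:y+15,x-15:x+15],(200,200),interpolation=cv2.INTER_CUBIC)
cv2.imwrite("pics/c2.png",np.vstack([np.hstack([t(a,*q) for q in((318,152),(321,76),(316,211),(260,210))]),np.hstack([t(b,*q) for q in((279,255),(261,218),(298,290),(255,306))])]))
E
```

```text
(no output)
```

View pics/c2.png

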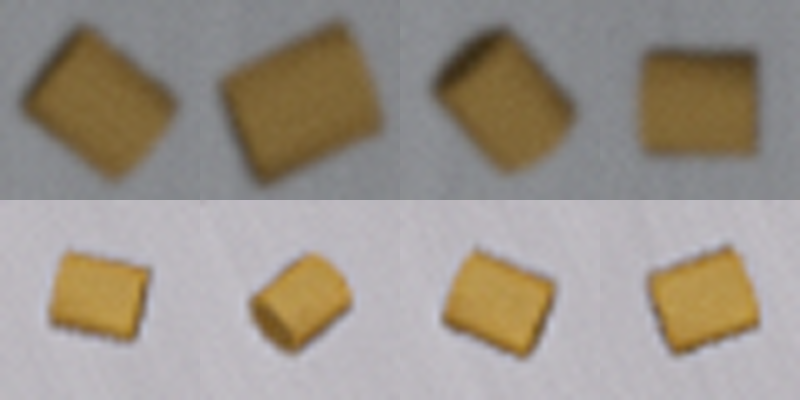

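The crops show long axes of about −38° (B1), 25° (B2), −48° (B3) and 0° (B4). I'm picking B2 first.

Emit:
play_rows([
  [[-0.2,0.578,0.26,1,0.722],[-0.2,0.578,0.26,1,0.722],[-0.2,0.578,0.26,1,0.722],[-0.2,0.578,0.26,1,0.722],[-0.2,0.578,0.26,1,0.722],[-0.2,0.578,0.26,1,0.722],[-0.2,0.578,0.26,1,0.722],[-0.2,0.578,0.26,1,0.722],[-0.2,0.578,0.26,1,0.722],[-0.2,0.578,0.26,1,0.722],[-0.2,0.578,0.26,1,0.722]],
], grip_force=40)

```text
clock: 4.62
tcp_pos: [0.5515, 0.0652, 0.1316]
orientation: [3.066, 0.684, 0.0]
contact_force: [-0.4, -0.1, 0.1]
grip_width: 0.0513
gripper_force: 0.0
```

```bash
cat > look.py <<'E'
from h import *
import sys
o,M,phi=st(); p=grab("wrist")
if len(sys.argv)>1: save(p,sys.argv[1])
for d in viewer.trace(p,"billet_a"):
    ys,xs=np.nonzero(d["pixels"]); g=at_z(p,np.c_[xs,ys],.022)[:,:2].astype(np.float32)
    rc=cv2.minAreaRect(g*1000); print(round(d["score"],2),[round(xs.mean()),round(ys.mean())],len(xs),np.round(rc[0]),np.round(rc[1]),round(rc[2],1))
E
python3 look.py w2
```

```text
t 4.62 tcp [0.5515 0.0652 0.1316] phi 25.17 F [-0.4 -0.1  0.1] w 0.0513 q [ 0.04  0.42 -0.34  1.92  0.19  0.83 -1.53]
0.94 [383, 246] 881 [553. -38.] [30. 29.] 55.1
0.66 [544, 171] 1549 [ 668. -127.] [54. 30.] 41.9
0.65 [282, 200] 980 [553.  66.] [34. 24.] 24.2
0.65 [465, 281] 990 [ 554. -131.] [32. 38.] 42.5
```

Emit:
play_rows([
  [[-0.2,0,0,0.5,0],[-0.2,0,0,0.5,0],[-0.2,0,0,0.5,0],[-0.2,0,0,0.603,0],[-0.2,0,0,0.603,0],[1,0,0,0.603,0],[1,0,0,0.603,0],[1,0,0,0.603,0],[1,0,0,0.603,0],[1,0,0,0.603,0],[1,0,0,0.603,0]],
])

```text
clock: 5.63
tcp_pos: [0.5526, 0.0652, 0.0124]
orientation: [3.066, 0.682, 0.004]
contact_force: [-0.5, -0.4, 6.8]
grip_width: 0.0225
gripper_force: 42.6
```

Emit:
play_rows([
  [[1,0,0,-0.3,0],[1,0,0,-0.9,0],[1,0,0,-0.9,0],[1,0,0,-0.9,0],[1,0,0,-0.9,0],[1,0,0,-0.9,0]],
])

```text
clock: 6.13
tcp_pos: [0.5541, 0.0656, 0.1961]
orientation: [3.066, 0.682, 0.014]
contact_force: [0.3, -0.2, -1.7]
grip_width: 0.0226
gripper_force: 41.7
```

Emit:
play_rows([
  [[1,0.42,-1,-0.1,-0.72],[1,0.42,-1,-0.1,-0.72],[1,0.42,-1,-0.1,-0.72],[1,0.42,-1,-0.1,-0.72],[1,0.42,-1,-0.1,-0.72],[1,0.42,-1,-0.1,-0.72],[1,0.42,-1,-0.1,-0.72],[1,0.42,-1,-0.1,-0.72],[1,0.42,-1,-0.1,-0.72],[1,0.42,-1,-0.1,-0.72],[1,0.42,-1,-0.1,-0.72]],
])

```text
clock: 7.05
tcp_pos: [0.5421, 0.2812, 0.2097]
orientation: [-2.227, -2.215, 0.003]
contact_force: [0.0, -0.1, -1.5]
grip_width: 0.0228
gripper_force: 41.6
```

```bash
python3 look.py w3
```

```text
t 7.05 tcp [0.5421 0.2812 0.2097] phi 89.71 F [ 0.  -0.1 -1.5] w 0.0228 q [-0.1   0.47 -0.64  1.7   0.31  1.08 -0.85]
0.57 [284, 272] 2928 [541. 159.] [100.  58.] 89.9
0.4 [165, 408] 24 [359. -78.] [19.  3.] 49.5
```

View pics/w3.png

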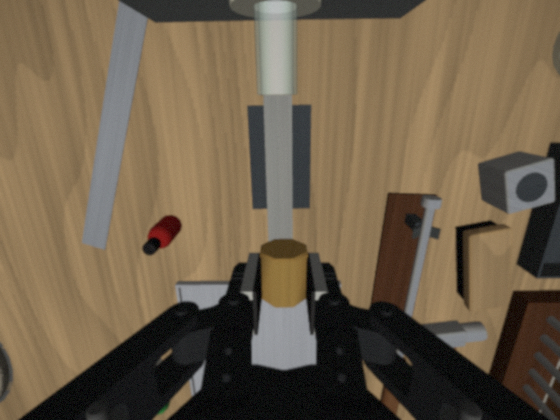

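The trough runs up the image centre with lips at x≈265–292. The tube mouth is at about (278,94), the held billet at (284,272) and the rod head at (430,204).

```bash
python3 - <<'E'
from h import *
o,M,phi=st(); p=grab("wrist")
g=cv2.cvtColor(p["pixels"],cv2.COLOR_RGB2HSV)[:,:,1].astype(int)
for v in (110,130,150,170,190,205,225): print(v,g[v,255:305:1].tolist() if v in(130,225) else "")
print("lips",at_z(p,[(264.5,98),(291.5,98),(267.5,230),(294,230)],.0823).round(4).tolist())
print("mouth",at_z(p,[(277,94.5)],.09).round(4).tolist())
print("rod",at_z(p,[(430.5,201),(413,300)],.05).round(4).tolist())
print("tcp",proj(p,[o["tcp_pos"],o["tcp_pos"]+[0,0,.019]]).round(1).tolist())
print("billet in hand",at_z(p,[(260.5,252),(307,252),(261,297),(307,297)],o["tcp_pos"][2]+.017).round(4).tolist())
E
```

```text
t 7.15 tcp [0.5423 0.2813 0.2103] phi 89.69 F [-0.5 -0.4 -1.5] w 0.0225 q [-0.1   0.47 -0.64  1.7   0.31  1.08 -0.85]
110 
130 [13, 26, 29, 20, 36, 26, 32, 26, 3, 7, 8, 10, 8, 11, 10, 12, 12, 13, 11, 8, 8, 13, 10, 11, 11, 13, 12, 8, 12, 15, 12, 12, 11, 11, 12, 8, 2, 6, 23, 32, 31, 24, 36, 37, 32, 27, 21, 36, 39, 31]
150 
170 
190 
205 
225 [98, 98, 101, 102, 105, 104, 101, 100, 100, 99, 97, 85, 56, 26, 9, 8, 11, 13, 9, 10, 8, 10, 9, 12, 12, 11, 11, 13, 13, 10, 8, 9, 11, 12, 8, 11, 31, 69, 94, 99, 97, 98, 102, 101, 103, 99, 99, 99, 99, 102]
lips [[0.5269, 0.3674, 0.0823], [0.5497, 0.3673, 0.0823], [0.5266, 0.2458, 0.0823], [0.5525, 0.2456, 0.0823]]
mouth [[0.5376, 0.37, 0.09]]
rod [[0.698, 0.2639, 0.05], [0.6965, 0.1392, 0.05]]
tcp [[283.1, 265.9], [283.0, 286.4]]
billet in hand [[0.5319, 0.2988, 0.2273], [0.5536, 0.2987, 0.2273], [0.5314, 0.2739, 0.2273], [0.5541, 0.2738, 0.2273]]
```

Emit:
play_rows([
  [[1,0.315,-0.021,0,0],[1,0.315,-0.021,0,0],[1,0.315,-0.021,0.3,0],[1,0.315,-0.021,0.5,0],[1,0.315,-0.021,0.57,0],[1,0.315,-0.021,0.595,0],[1,0.315,-0.021,0.61,0],[1,0.315,-0.021,0.62,0],[1,0.315,-0.021,0.62,0]],
])

```text
clock: 7.95
tcp_pos: [0.5393, 0.3454, 0.0886]
orientation: [2.224, 2.218, 0.004]
contact_force: [0.3, 0.0, -1.1]
grip_width: 0.0225
gripper_force: 41.7
```

```bash
python3 - <<'E'
from h import *
st(); save(grab("wrist"),"w4"); a=cv2.imread("pics/w4.png")
cv2.imwrite("pics/w4c.png",cv2.resize(a[100:400,140:440],(600,600),interpolation=cv2.INTER_CUBIC))
E
```

```text
t 7.95 tcp [0.5393 0.3454 0.0886] phi 89.86 F [ 0.3  0.  -1.1] w 0.0225 q [-0.25  0.65 -0.58  1.73  0.44  0.9  -1.02]
```

View pics/w4c.png

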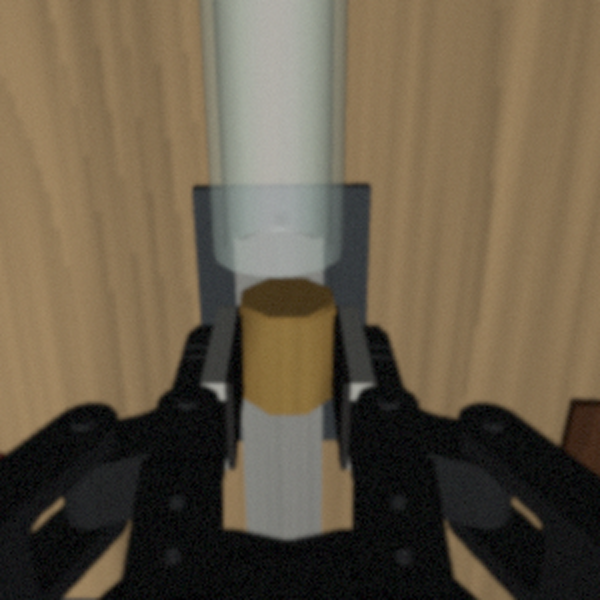

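Emit:
play_rows([
  [[1,0,-0.008,0.01,0],[1,0,-0.008,0.012,0],[1,0,-0.008,0.012,0],[-0.2,0,-0.008,0.012,0],[-0.2,0,-0.008,0.012,0],[-0.2,0,-0.008,0.012,0],[-0.2,0,-0.008,0.012,0],[-0.2,0,-0.008,-0.2,0],[-0.2,0,-0.008,-0.6,0],[-0.2,0,-0.008,-0.6,0],[-0.2,0,-0.008,-0.6,0],[-0.2,0,-0.008,-0.6,0]],
])

```text
clock: 9.0
tcp_pos: [0.5382, 0.346, 0.2098]
orientation: [2.223, 2.218, 0.008]
contact_force: [-0.2, 0.1, -1.2]
grip_width: 0.0512
gripper_force: 0.0
```

Emit:
play_rows([
  [[-0.2,-1,0.075,0,0],[-0.2,-1,0.075,0,0],[-0.2,-1,0.075,0,0],[-0.2,-1,0.075,0,0],[-0.2,-1,0.075,0,0],[-0.2,-1,0.075,0,0]],
])

```text
clock: 9.5
tcp_pos: [0.552, 0.1344, 0.2044]
orientation: [2.234, 2.205, -0.011]
contact_force: [0.3, -1.1, -0.3]
grip_width: 0.0513
gripper_force: 0.0
```

```bash
python3 - <<'E'
from h import *
st(); p=grab("wrist"); save(p,"w5"); a=cv2.imread("pics/w5.png")
for d in viewer.trace(p,"billet_a"):
    ys,xs=np.nonzero(d["pixels"]); print(round(d["score"],2),d["rect"],at_z(p,[(xs.mean(),ys.mean())],.0963).round(4))
E
```

```text
t 9.5 tcp [0.552  0.1344 0.2044] phi 89.25 F [ 0.3 -1.1 -0.3] w 0.0513 q [ 0.14  0.4  -0.63  1.81  0.28  1.03 -0.61]
0.59 [115.7, 270.7, 139.7, 298.3] [[0.3971 0.0513 0.0963]]
0.56 [274.1, 352.0, 301.9, 371.7] [[ 0.5523 -0.0464  0.0963]]
0.55 [269.8, 293.2, 301.6, 320.4] [[0.5517 0.0218 0.0963]]
0.53 [224.8, 354.2, 231.7, 366.8] [[ 0.4911 -0.0443  0.0963]]
```

Emit:
play_rows([
  [[-0.2,-0.915,0,0.38,-0.6],[-0.2,-0.915,0,0.38,-0.6],[-0.2,-0.915,0,0.38,-0.6],[-0.2,-0.915,0,0.38,-0.6],[-0.2,-0.915,0,0.38,-0.6],[-0.2,-0.915,0,0.38,-0.6],[-0.2,-0.915,0,0.38,-0.6],[-0.2,-0.915,0,0.38,-0.6],[-0.2,-0.915,0,0.38,-0.6],[-0.2,-0.915,0,0.38,-0.6]],
])

```text
clock: 10.43
tcp_pos: [0.551, -0.0367, 0.1303]
orientation: [-0.974, -2.986, -0.001]
contact_force: [-0.7, -0.7, 0.0]
grip_width: 0.0513
gripper_force: 0.0
```

```bash
python3 look.py w6
```

```text
t 10.43 tcp [ 0.551  -0.0367  0.1303] phi 143.88 F [-0.7 -0.7  0. ] w 0.0513 q [ 0.55  0.51 -0.77  1.9   0.44  0.91  0.51]
0.88 [84, 19] 1595 [350. -71.] [29. 30.] 21.2
0.87 [134, 183] 1054 [ 461. -131.] [30. 29.] 89.3
0.82 [201, 257] 832 [ 552. -132.] [26. 41.] 42.4
```

```bash
python3 - <<'E'
import cv2,numpy as np
a=cv2.imread("pics/w5.png");b=cv2.imread("pics/w6.png")
cv2.imwrite("pics/c3.png",np.hstack([cv2.resize(a[0:300,200:400],(400,600)),cv2.resize(b[120:420,180:380],(400,600))]))
E
```

```text
(no output)
```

View pics/c3.png

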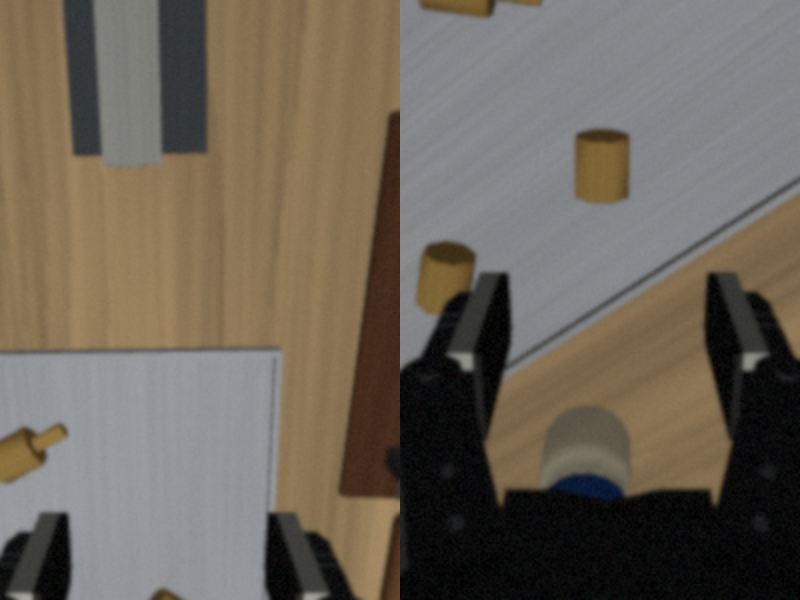

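Emit:
play_rows([
  [[-0.2,0,0,0.4,0],[-0.2,0,0,0.5,0],[-0.2,0,0,0.55,0],[-0.2,0,0,0.584,0],[-0.2,0,0,0.584,0],[1,0,0,0.584,0],[1,0,0,0.584,0],[1,0,0,0.584,0],[1,0,0,0.584,0],[1,0,0,0.584,0]],
])

```text
clock: 11.37
tcp_pos: [0.5529, -0.038, 0.0163]
orientation: [0.973, 2.983, 0.002]
contact_force: [-1.7, 0.3, 8.2]
grip_width: 0.0223
gripper_force: 40.0
```

Emit:
play_rows([
  [[1,0,0,-0.3,0],[1,0,0,-0.95,0],[1,0,0,-0.95,0],[1,0,0,-0.95,0],[1,0,0,-0.95,0],[1,0,0,-0.95,0]],
])

```text
clock: 11.87
tcp_pos: [0.5548, -0.0377, 0.211]
orientation: [0.971, 2.976, 0.003]
contact_force: [1.0, 0.2, -0.8]
grip_width: 0.0224
gripper_force: 40.1
```

Emit:
play_rows([
  [[1,0.54,0.683,0,0],[1,0.54,0.683,0,0],[1,0.54,0.683,0,0],[1,0.54,0.683,0,0],[1,0.54,0.683,0,0],[1,0.54,0.683,0,0]],
])

```text
clock: 12.37
tcp_pos: [0.5431, 0.1405, 0.2044]
orientation: [-0.962, -2.99, -0.003]
contact_force: [0.1, -0.8, -1.3]
grip_width: 0.0223
gripper_force: 40.0
```

Emit:
play_rows([
  [[1,0.54,0.683,0,0.6],[1,0.54,0.683,0,0.6],[1,0.54,0.683,0,0.6],[1,0.54,0.683,0,0.6],[1,0.54,0.683,0,0.6],[1,0.54,0.683,0,0.6],[1,0.54,0.683,0,0.6],[1,0.54,0.683,0,0.6],[1,0.54,0.683,0,0.6],[1,0.54,0.683,0,0.6]],
])

```text
clock: 13.2
tcp_pos: [0.538, 0.3084, 0.2037]
orientation: [2.222, 2.22, -0.001]
contact_force: [0.2, 0.7, -1.5]
grip_width: 0.0221
gripper_force: 40.0
```

```bash
cat > tr.py <<'E'
from h import *
import sys
o,M,phi=st(); p=grab("wrist"); save(p,sys.argv[1])
h=cv2.cvtColor(p["pixels"],cv2.COLOR_RGB2HSV)
m=((h[:,:,1]>150)&(h[:,:,0]>12)&(h[:,:,0]<28)&(h[:,:,2]>50)).astype(np.uint8); m[:,:230]=0;m[:,330:]=0
n,l,s,c=cv2.connectedComponentsWithStats(m)
for k in range(1,n):
    if s[k][4]>60:
        x,y,w,hh,a=s[k]; z=.1013
        print(s[k].tolist(), "trough-z ends", at_z(p,[(x+w/2,y),(x+w/2,y+hh)],z)[:,:2].round(4).tolist(),"hand-z",at_z(p,[(x+w/2,y),(x+w/2,y+hh)],o["tcp_pos"][2]+.014)[:,:2].round(4).tolist())
a=cv2.imread(f"pics/{sys.argv[1]}.png"); cv2.imwrite(f"pics/{sys.argv[1]}c.png",cv2.resize(a[0:400,180:400],(440,600)) )
E
python3 tr.py w7
```

```text
t 13.2 tcp [0.538  0.3084 0.2037] phi 89.96 F [ 0.2  0.7 -1.5] w 0.0221 q [-0.15  0.49 -0.63  1.69  0.32  1.07 -0.89]
[261, 235, 45, 27, 524] trough-z ends [[0.5382, 0.2792], [0.5381, 0.2519]] hand-z [[0.5383, 0.3332], [0.5382, 0.3188]]
```

View pics/w7c.png

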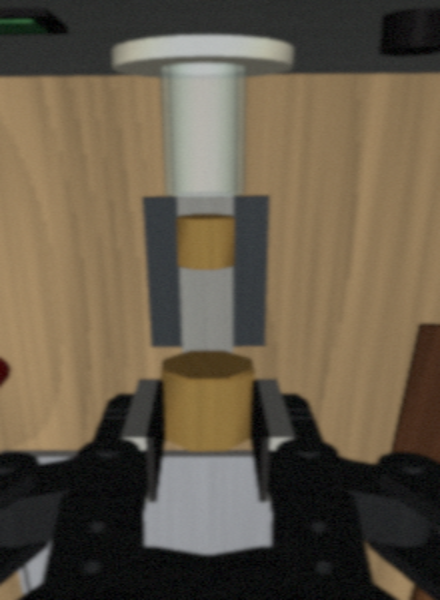

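```bash
python3 - <<'E'
from h import *
o,M,phi=st(); p=grab("wrist")
print("mouth",at_z(p,[(282,130)],.095).round(4),"b1 top ends",at_z(p,[(283.5,145),(283.5,178.5)],.1013).round(4).tolist())
print("hand top ends",at_z(p,[(283.5,251),(283.5,297)],o["tcp_pos"][2]+.012).round(4).tolist())
E
```

```text
t 13.25 tcp [0.538  0.3086 0.2039] phi 89.97 F [-0.6 -0.2 -0.6] w 0.0224 q [-0.15  0.49 -0.63  1.69  0.32  1.07 -0.89]
mouth [[0.5371 0.3699 0.095 ]] b1 top ends [[0.5383, 0.3587, 0.1013], [0.5382, 0.3311, 0.1013]]
hand top ends [[0.5382, 0.3239, 0.2159], [0.5382, 0.2975, 0.2159]]
```

Emit:
play_rows([
  [[1,0.012,0,0.2,0],[1,0.012,0,0.4,0],[1,0.012,0,0.5,0],[1,0.012,0,0.54,0],[1,0.012,0,0.56,0],[1,0.012,0,0.572,0],[1,0.012,0,0.575,0],[1,0.012,0,0.575,0]],
])

```text
clock: 13.97
tcp_pos: [0.5384, 0.3128, 0.0906]
orientation: [2.223, 2.219, 0.004]
contact_force: [-0.3, 0.5, -0.3]
grip_width: 0.0223
gripper_force: 40.1
```

Emit:
play_rows([
  [[-0.2,0,0,0,0],[-0.2,0,0,0,0],[-0.2,0,0,0,0],[-0.2,0,0,0,0],[-0.2,0,0,-0.2,0],[-0.2,0,0,-0.4,0],[-0.2,-0.2,0,-0.5,0],[-0.2,-0.8,0,-0.5,0],[-0.2,-0.8,0,-0.5,0],[-0.2,-0.8,0,-0.5,0],[-0.2,-0.8,0,-0.5,0]],
])

```text
clock: 14.88
tcp_pos: [0.5385, 0.1417, 0.1887]
orientation: [2.233, 2.203, -0.008]
contact_force: [-0.7, -1.1, 0.1]
grip_width: 0.0507
gripper_force: 0.0
```

Emit:
play_rows([
  [[-0.2,-1,0.07,0,0],[-0.2,-1,0.07,0,0],[-0.2,-1,0.07,0,0],[-0.2,-1,0.07,0,0],[-0.2,-1,0.07,0,0]],
])

```text
clock: 15.3
tcp_pos: [0.5511, -0.0513, 0.1893]
orientation: [2.225, 2.216, -0.001]
contact_force: [0.1, -0.1, -0.0]
grip_width: 0.0515
gripper_force: 0.0
```

Emit:
play_rows([
  [[-0.2,-0.415,0,0.3,-0.478],[-0.2,-0.415,0,0.3,-0.478],[-0.2,-0.415,0,0.3,-0.478],[-0.2,-0.415,0,0.3,-0.478],[-0.2,-0.415,0,0.3,-0.478],[-0.2,-0.415,0,0.3,-0.478],[-0.2,-0.415,0,0.3,-0.478],[-0.2,-0.415,0,0.3,-0.478],[-0.2,-0.415,0,0.3,-0.478]],
])

```text
clock: 16.05
tcp_pos: [0.5511, -0.1307, 0.1293]
orientation: [1.26, 2.878, 0.0]
contact_force: [-1.0, -0.1, 0.4]
grip_width: 0.0514
gripper_force: 0.0
```

```bash
cat > bt.py <<'E'
from h import *
o,M,phi=st(); p=grab("wrist")
h=cv2.cvtColor(p["pixels"],cv2.COLOR_RGB2HSV)
m=((h[:,:,1]>130)&(h[:,:,0]>12)&(h[:,:,0]<28)&(h[:,:,2]>60)).astype(np.uint8)
m=cv2.morphologyEx(m,cv2.MORPH_OPEN,np.ones((5,5)))
n,l,s,c=cv2.connectedComponentsWithStats(m)
for k in range(1,n):
    if 300<s[k][4]<3000:
        ys,xs=np.nonzero(l==k); g=at_z(p,np.c_[xs,ys],.022)[:,:2].astype(np.float32); rc=cv2.minAreaRect(g*1000)
        d=M[:2,:2].T@(np.array(rc[0])/1000-o["tcp_pos"][:2])
        print(s[k].tolist(),np.round(rc[0],1),np.round(rc[1]),round(rc[2],1),"tool dxy",d.round(4))
E
python3 bt.py; python3 look.py w8
```

```text
t 16.05 tcp [ 0.5511 -0.1307  0.1293] phi 132.72 F [-1.  -0.1  0.4] w 0.0514 q [ 0.65  0.51 -0.69  1.88  0.41  0.9   0.52]
[251, 14, 63, 37, 1575] [460.4 -34.6] [46. 23.] 46.2 tool dxy [ 0.1321 -0.0014]
[182, 113, 39, 40, 965] [ 461.4 -132.6] [23. 28.] 88.4 tool dxy [ 0.0594 -0.0671]
[270, 189, 25, 33, 766] [ 551.7 -134. ] [21. 30.] 42.7 tool dxy [-0.0028 -0.0018]
t 16.1 tcp [ 0.5511 -0.1307  0.1293] phi 132.76 F [-0.5 -0.2  0.2] w 0.0511 q [ 0.65  0.51 -0.69  1.88  0.41  0.9   0.52]
0.96 [282, 205] 985 [ 552. -133.] [24. 34.] 41.8
0.6 [201, 132] 1198 [ 461. -133.] [27. 30.] 89.0
```

Emit:
play_rows([
  [[-0.2,0,-0.005,0.4,0],[-0.2,0,-0.005,0.5,0],[-0.2,0,-0.005,0.55,0],[-0.2,0,-0.005,0.575,0],[-0.2,0,-0.005,0.575,0],[1,0,-0.005,0.575,0],[1,0,-0.005,0.575,0],[1,0,-0.005,0.575,0],[1,0,-0.005,0.575,0],[1,0,-0.005,0.575,0]],
])

```text
clock: 17.03
tcp_pos: [0.552, -0.1317, 0.0164]
orientation: [1.254, 2.876, 0.001]
contact_force: [-0.8, 0.2, 8.0]
grip_width: 0.0224
gripper_force: 39.6
```

Emit:
play_rows([
  [[1,0,0,-0.3,0],[1,0,0,-0.95,0],[1,0,0,-0.95,0],[1,0,0,-0.95,0],[1,0,0,-0.95,0],[1,0,0,-0.95,0]],
])

```text
clock: 17.53
tcp_pos: [0.5538, -0.1316, 0.2113]
orientation: [1.251, 2.869, 0.002]
contact_force: [1.0, 0.2, -0.2]
grip_width: 0.0225
gripper_force: 40.0
```

Emit:
play_rows([
  [[1,0.775,0.672,0,0],[1,0.775,0.672,0,0],[1,0.775,0.672,0,0],[1,0.775,0.672,0,0],[1,0.775,0.672,0,0],[1,0.775,0.672,0,0]],
])

```text
clock: 18.03
tcp_pos: [0.5415, 0.0837, 0.2054]
orientation: [-1.237, -2.887, -0.009]
contact_force: [0.4, 0.6, 0.2]
grip_width: 0.0225
gripper_force: 40.0
```

Emit:
play_rows([
  [[1,0.775,0.672,0,0.475],[1,0.775,0.672,0,0.475],[1,0.775,0.672,0,0.475],[1,0.775,0.672,0,0.475],[1,0.775,0.672,0,0.475],[1,0.775,0.672,0,0.475],[1,0.775,0.672,0,0.475],[1,0.775,0.672,0,0.475],[1,0.775,0.672,0,0.475]],
])

```text
clock: 18.78
tcp_pos: [0.5365, 0.2763, 0.2038]
orientation: [2.216, 2.225, -0.002]
contact_force: [-0.2, -0.2, -2.1]
grip_width: 0.0224
gripper_force: 40.0
```

```bash
cat > tr.py <<'E'
from h import *
import sys
o,M,phi=st(); p=grab("wrist"); save(p,sys.argv[1])
h=cv2.cvtColor(p["pixels"],cv2.COLOR_RGB2HSV).astype(int)
X=.538
# profile along trough centre-line top of billets (z=.1013) and in hand
for nm,z,ys in (("trough",.1010,np.arange(.225,.372,.001)),("hand",o["tcp_pos"][2]+.012,o["tcp_pos"][1]+np.arange(-.03,.03,.001))):
    uv=proj(p,np.c_[np.full(len(ys),X),ys,np.full(len(ys),z)]); iv=np.round(uv).astype(int)
    ok=(iv[:,1]>=0)&(iv[:,1]<420)&(iv[:,0]>=0)&(iv[:,0]<560); s=np.zeros(len(ys),int); v=s.copy()
    s[ok]=h[iv[ok,1],iv[ok,0],1]; v[ok]=h[iv[ok,1],iv[ok,0],2]
    b=(s>120); e=np.nonzero(np.diff(b.astype(int)))[0]
    print(nm,[(round(ys[k],3),"on" if b[k+1] else "off") for k in e]," rows",iv[0],iv[-1])
    if nm=="hand": print(v.tolist())
E
python3 tr.py w9
```

```text
t 18.78 tcp [0.5365 0.2763 0.2038] phi 90.22 F [-0.2 -0.2 -2.1] w 0.0224 q [-0.09  0.46 -0.65  1.73  0.32  1.06 -0.84]
trough [(np.float64(0.243), 'off'), (np.float64(0.299), 'on'), (np.float64(0.357), 'off')]  rows [285 257] [286  85]
hand [(np.float64(0.26), 'on'), (np.float64(0.297), 'off')]  rows [286 327] [287 225]
[159, 156, 157, 155, 155, 154, 158, 155, 157, 155, 157, 158, 155, 157, 149, 146, 145, 146, 147, 145, 146, 145, 144, 145, 143, 146, 143, 148, 145, 148, 147, 145, 146, 145, 145, 144, 146, 146, 146, 146, 142, 142, 115, 80, 75, 72, 75, 71, 71, 75, 72, 72, 101, 127, 136, 136, 136, 137, 137, 137]
```

Emit:
play_rows([
  [[1,0.025,0.007,0.2,0],[1,0.025,0.007,0.4,0],[1,0.025,0.007,0.5,0],[1,0.025,0.007,0.54,0],[1,0.025,0.007,0.56,0],[1,0.025,0.007,0.571,0],[1,0.025,0.007,0.575,0],[1,0.025,0.007,0.575,0]],
])

```text
clock: 19.5
tcp_pos: [0.5383, 0.2839, 0.0906]
orientation: [2.218, 2.224, 0.004]
contact_force: [0.3, 0.4, -0.4]
grip_width: 0.0224
gripper_force: 40.0
```

Emit:
play_rows([
  [[-0.2,0,0,0,0],[-0.2,0,0,0,0],[-0.2,0,0,0,0],[-0.2,0,0,0,0],[-0.2,0,0,-0.2,0],[-0.2,0,0,-0.4,0],[-0.2,-0.2,0,-0.5,0],[-0.2,-0.8,0,-0.5,0],[-0.2,-0.8,0,-0.5,0],[-0.2,-0.8,0,-0.5,0],[-0.2,-0.8,0,-0.5,0]],
])

```text
clock: 20.42
tcp_pos: [0.5385, 0.1131, 0.1886]
orientation: [2.228, 2.209, -0.008]
contact_force: [0.0, -1.4, -0.9]
grip_width: 0.0511
gripper_force: 0.0
```

Emit:
play_rows([
  [[-0.2,-1,-0.385,0,-0.5],[-0.2,-1,-0.385,0,-0.5],[-0.2,-1,-0.385,0,-0.5],[-0.2,-1,-0.385,0,-0.5],[-0.2,-1,-0.385,0,-0.5],[-0.2,-1,-0.385,0,-0.5],[-0.2,-1,-0.385,0,-0.5],[-0.2,-1,-0.385,0,-0.5]],
])

```text
clock: 21.08
tcp_pos: [0.4608, -0.0784, 0.1891]
orientation: [1.199, 2.904, -0.001]
contact_force: [-0.8, 0.2, 0.2]
grip_width: 0.0515
gripper_force: 0.0
```

Emit:
play_rows([
  [[-0.2,-0.187,-0.187,0.3,-0.5],[-0.2,-0.187,-0.187,0.3,-0.5],[-0.2,-0.187,-0.187,0.3,-0.5],[-0.2,-0.187,-0.187,0.3,-0.5],[-0.2,-0.187,-0.187,0.3,-0.5],[-0.2,-0.187,-0.187,0.3,-0.5],[-0.2,-0.187,-0.187,0.3,-0.5],[-0.2,-0.187,-0.187,0.3,-0.5],[-0.2,-0.187,-0.187,0.3,-0.5]],
])

```text
clock: 21.83
tcp_pos: [0.4621, -0.1286, 0.1293]
orientation: [-0.001, 3.141, 0.001]
contact_force: [0.1, 1.4, 0.2]
grip_width: 0.0516
gripper_force: 0.0
```

```bash
python3 bt.py
```

```text
t 21.83 tcp [ 0.4621 -0.1286  0.1293] phi -179.96 F [0.1 1.4 0.2] w 0.0516 q [ 0.86  0.42 -0.86  2.06  0.43  0.84  1.32]
[366, 174, 44, 44, 1009] [457.5 -36.4] [50. 21.] 46.5 tool dxy [0.0045 0.0922]
[495, 181, 37, 50, 1208] [465.4  74.9] [52. 26.] 28.6 tool dxy [-0.0034  0.2035]
[267, 184, 24, 34, 787] [ 460.3 -133.8] [30. 20.] 0.0 tool dxy [ 0.0019 -0.0052]
```

Emit:
play_rows([
  [[-0.2,0,-0.022,0.4,0],[-0.2,0,-0.022,0.5,0],[-0.2,0,-0.022,0.55,0],[-0.2,0,-0.022,0.575,0],[-0.2,0,-0.022,0.575,0],[1,0,-0.022,0.575,0],[1,0,-0.022,0.575,0],[1,0,-0.022,0.575,0],[1,0,-0.022,0.575,0],[1,0,-0.022,0.575,0]],
])

```text
clock: 22.72
tcp_pos: [0.4632, -0.134, 0.0161]
orientation: [-0.004, 3.138, -0.002]
contact_force: [-0.5, 1.2, 7.8]
grip_width: 0.0225
gripper_force: 39.7
```

Emit:
play_rows([
  [[1,0,0,-0.3,0],[1,0,0,-0.95,0],[1,0,0,-0.95,0],[1,0,0,-0.95,0],[1,0,0,-0.95,0],[1,0,0,-0.95,0]],
])

```text
clock: 23.22
tcp_pos: [0.4649, -0.1343, 0.2103]
orientation: [-0.004, 3.132, -0.007]
contact_force: [0.1, 0.3, -1.0]
grip_width: 0.0224
gripper_force: 40.2
```

Emit:
play_rows([
  [[1,-0.385,1,0,0.5],[1,-0.385,1,0,0.5],[1,-0.385,1,0,0.5],[1,-0.385,1,0,0.5],[1,-0.385,1,0,0.5],[1,-0.385,1,0,0.5],[1,-0.385,1,0,0.5],[1,-0.385,1,0,0.5]],
])

```text
clock: 23.88
tcp_pos: [0.5377, 0.0687, 0.2041]
orientation: [1.197, 2.905, 0.001]
contact_force: [-0.1, -0.1, -1.9]
grip_width: 0.0222
gripper_force: 40.2
```

Emit:
play_rows([
  [[1,0.636,0.636,0,0.5],[1,0.636,0.636,0,0.5],[1,0.636,0.636,0,0.5],[1,0.636,0.636,0,0.5],[1,0.636,0.636,0,0.5],[1,0.636,0.636,0,0.5],[1,0.636,0.636,0,0.5],[1,0.636,0.636,0,0.5],[1,0.636,0.636,0,0.5]],
])

```text
clock: 24.63
tcp_pos: [0.5375, 0.2445, 0.2038]
orientation: [2.215, 2.227, -0.002]
contact_force: [0.5, 0.1, -0.4]
grip_width: 0.0223
gripper_force: 40.2
```

```bash
python3 tr.py w10
```

```text
t 24.63 tcp [0.5375 0.2445 0.2038] phi 90.31 F [ 0.5  0.1 -0.4] w 0.0223 q [-0.05  0.44 -0.63  1.76  0.3   1.04 -0.78]
trough [(np.float64(0.268), 'on'), (np.float64(0.297), 'off'), (np.float64(0.299), 'on'), (np.float64(0.326), 'off'), (np.float64(0.33), 'on'), (np.float64(0.357), 'off')]  rows [284 225] [285  38]
hand [(np.float64(0.232), 'on'), (np.float64(0.269), 'off')]  rows [284 327] [284 225]
[160, 159, 159, 157, 161, 159, 158, 160, 162, 160, 162, 163, 157, 160, 159, 160, 161, 152, 149, 148, 148, 147, 149, 147, 145, 148, 144, 147, 150, 148, 149, 147, 151, 149, 150, 148, 149, 150, 146, 147, 149, 149, 152, 149, 144, 144, 98, 77, 75, 72, 75, 75, 75, 77, 74, 91, 144, 156, 158, 155]
```

Emit:
play_rows([
  [[1,0.02,0.004,0.2,0],[1,0.02,0.004,0.4,0],[1,0.02,0.004,0.5,0],[1,0.02,0.004,0.54,0],[1,0.02,0.004,0.56,0],[1,0.02,0.004,0.571,0],[1,0.02,0.004,0.575,0],[1,0.02,0.004,0.575,0]],
])

```text
clock: 25.35
tcp_pos: [0.539, 0.2503, 0.0905]
orientation: [2.218, 2.224, 0.003]
contact_force: [-0.8, -0.5, -0.5]
grip_width: 0.0223
gripper_force: 40.3
```

Emit:
play_rows([
  [[-0.2,0,0,0,0],[-0.2,0,0,0,0],[-0.2,0,0,0,0],[-0.2,0,0,0,0],[-0.2,0,0,-0.2,0],[-0.2,0,0,-0.4,0],[-0.2,-0.2,0,-0.5,0],[-0.2,-0.5,0.2,-0.6,0],[-0.2,-0.5,0.4,-0.6,0],[-0.2,-0.5,0.4,-0.6,0],[-0.2,-0.5,0.4,-0.6,0]],
])

```text
clock: 26.27
tcp_pos: [0.6239, 0.1451, 0.2101]
orientation: [2.225, 2.213, 0.004]
contact_force: [0.2, -0.2, 0.1]
grip_width: 0.0512
gripper_force: 0.0
```

Emit:
play_rows([
  [[-0.2,-0.6,0.36,0,0],[-0.2,-0.6,0.36,0,0],[-0.2,-0.6,0.36,0,0],[-0.2,-0.6,0.36,0,0],[-0.2,-0.6,0.36,0,0]],
])

```text
clock: 26.68
tcp_pos: [0.6926, 0.024, 0.2082]
orientation: [2.226, 2.214, -0.003]
contact_force: [-0.6, -0.4, -0.5]
grip_width: 0.0514
gripper_force: 0.0
```

```bash
python3 - <<'E'
from h import *
st(); p=grab("wrist"); save(p,"w11")
for t in ("push_rod",):
  for d in viewer.trace(p,t):
    ys,xs=np.nonzero(d["pixels"]); print(round(d["score"],2),d["rect"],len(xs)); g=at_z(p,np.c_[xs,ys],.05)
    for a in np.arange(-.06,.30,.02):
        s=g[(abs(g[:,1]-a)<.004)]
        if len(s): print(round(a,2),(s[:,0].min()+s[:,0].max())/2,s[:,0].max()-s[:,0].min(),len(s))
E
```

```text
t 26.68 tcp [0.6926 0.024  0.2082] phi 89.69 F [-0.6 -0.4 -0.5] w 0.0514 q [ 0.24  0.58 -0.54  1.5   0.32  1.15 -0.37]
0.87 [265.9, 0.0, 291.5, 254.0] 3900
-0.04 0.6852603129572477 0.024342586029421853 155
-0.02 0.6855313913186399 0.023850924849580846 147
0.0 0.6868469449746792 0.023367723296572218 157
0.02 0.6876033805955656 0.02392133142396502 165
0.04 0.6883441058346298 0.022398571948368473 163
0.06 0.6885719464438218 0.010007055231845974 81
0.08 0.6897632324348362 0.009775774685290006 81
0.1 0.6909039835443228 0.009558788439029353 99
0.12 0.6924639338805949 0.01026499690536975 100
0.14 0.6917000078417437 0.010031750110936155 111
0.16 0.6931879515912063 0.008906044131509638 119
0.18 0.6937480776976946 0.009552576533305546 124
```

View pics/w11.png

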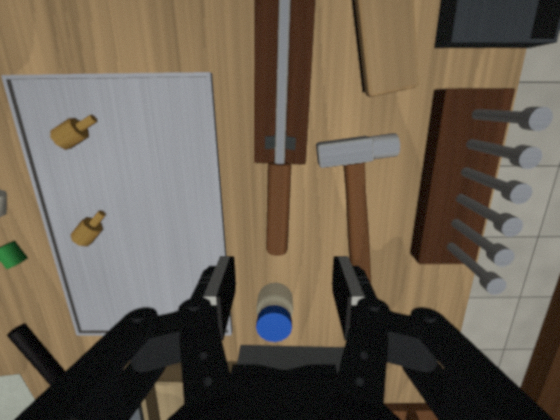

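The wrist view shows the rod along (283,0)–(277,254), the hammer to its right at (360,150) and the jar at (275,310). All are clear of the planned grasp. I'm grasping the handle now.

Emit:
play_rows([
  [[0.1,-0.02,-0.025,0.3,0.021],[0.1,-0.02,-0.025,0.5,0.021],[0.1,-0.02,-0.025,0.7,0.021],[0.1,-0.02,-0.025,0.8,0.021],[0.1,-0.02,-0.025,0.86,0.021],[0.1,-0.02,-0.025,0.86,0.021],[1,-0.02,-0.025,0.86,0.021],[1,-0.02,-0.025,0.86,0.021],[1,-0.02,-0.025,0.86,0.021],[1,-0.02,-0.025,0.86,0.021],[1,-0.02,-0.025,0.86,0.021],[1,-0.02,-0.025,0.86,0.021]],
], grip_force=100)

```text
clock: 27.78
tcp_pos: [0.6874, 0.027, 0.039]
orientation: [2.254, 2.186, 0.005]
contact_force: [1.2, 1.0, 4.8]
grip_width: 0.0211
gripper_force: 98.7
```

```bash
python3 - <<'E'
from h import *
st()
E
```

```text
t 27.78 tcp [0.6874 0.027  0.039 ] phi 88.26 F [1.2 1.  4.8] w 0.0211 q [ 0.19  0.75 -0.48  1.63  0.43  0.86 -0.48]
```

Emit:
play_rows([
  [[1,0,0,-0.1,0],[1,0,0,-0.2,0],[1,0,0,-0.35,0],[1,0,0,-0.5,0],[1,0,0,-0.6,0],[1,0,0,-0.6,0],[1,0,0,-0.6,0]],
])

```text
clock: 28.37
tcp_pos: [0.6862, 0.0263, 0.1582]
orientation: [2.254, 2.186, 0.001]
contact_force: [0.2, -0.2, -2.2]
grip_width: 0.0205
gripper_force: 98.5
```

```bash
cat > rod.py <<'E'
from h import *
import sys
o,M,phi=st(); 
P=[grab("scene"),grab("side")]
B=[]
for p in P:
    d=viewer.trace(p,"push_rod")[0]; m=d["pixels"].astype(np.uint8); ys,xs=np.nonzero(m)
    print(round(d["score"],2),d["rect"],len(xs)); B.append(np.c_[xs,ys])
# fit: tip offset (yaw, pitch) of rod line through grasp by minimizing spread of mask to projected axis
from scipy.optimize import least_squares
g0=o["tcp_pos"]+[0,0,.014]
def axis(v): return np.array([np.sin(v[0])*np.cos(v[1]),np.cos(v[0])*np.cos(v[1]),np.sin(v[1])])
def f(v):
    a=axis(v); out=[]; c=g0+[v[2],0,v[3]]
    for p,b in zip(P,B):
        q=proj(p,[c,c+a*.25]); n=np.array([-(q[1]-q[0])[1],(q[1]-q[0])[0]]); n/=np.linalg.norm(n)
        out.append((b-q[0])@n)
    out=np.concatenate(out)
    return np.r_[out, np.array([v[2],v[3]])*3e3]
s=least_squares(f,[0,0,0,0],loss="soft_l1"); v=s.x
print("yaw deg(+ = to +x)",np.degrees(v[0]).round(2),"pitch deg",np.degrees(v[1]).round(2),"off",v[2:].round(4),"rms",np.sqrt((f(v)[:-2]**2).mean()).round(2))
c=g0+[v[2],0,v[3]]; a=axis(v)
for p,b in zip(P,B):
    q=proj(p,[c+a*t for t in np.arange(-.12,.32,.0025)]); u=(q[-1]-q[0])/np.linalg.norm(q[-1]-q[0]); s=(b-q[0])@u; k=(q-q[0])@u; T=np.arange(-.12,.32,.0025)
    print("ends along axis from grasp",np.interp([np.percentile(s,.3),np.percentile(s,99.7)],k,T).round(4))
E
python3 rod.py
```

```text
t 28.37 tcp [0.6862 0.0263 0.1582] phi 88.26 F [ 0.2 -0.2 -2.2] w 0.0205 q [ 0.23  0.62 -0.53  1.56  0.35  1.05 -0.42]
0.85 [298.4, 167.1, 408.3, 219.8] 603
0.58 [285.1, 98.5, 347.9, 198.7] 683
yaw deg(+ = to +x) 2.32 pitch deg -0.37 off [-0.0012 -0.0044] rms 2.73
ends along axis from grasp [-0.0803  0.25  ]
ends along axis from grasp [-0.0866  0.2421]
```

Emit:
play_rows([
  [[1,-0.15,-0.1,0,-0.026],[1,-0.25,-0.3,0,-0.026],[1,-0.307,-0.5,0,-0.026],[1,-0.307,-0.65,0,-0.026],[1,-0.307,-0.731,0,-0.026],[1,-0.307,-0.731,0,-0.026],[1,-0.307,-0.731,0,-0.026]],
])

```text
clock: 29.15
tcp_pos: [0.5369, -0.0308, 0.1565]
orientation: [-2.209, -2.233, 0.002]
contact_force: [1.3, 0.6, -0.5]
grip_width: 0.0206
gripper_force: 98.5
```

```bash
python3 rod.py
```

```text
t 29.15 tcp [ 0.5369 -0.0308  0.1565] phi 90.61 F [ 1.3  0.6 -0.5] w 0.0206 q [ 0.42  0.4  -0.59  1.92  0.28  0.9  -0.3 ]
0.61 [243.7, 146.2, 347.1, 197.2] 652
0.78 [229.7, 127.6, 293.8, 244.5] 771
yaw deg(+ = to +x) -0.18 pitch deg -0.34 off [ 0.0004 -0.0019] rms 2.79
ends along axis from grasp [-0.0811  0.2464]
ends along axis from grasp [-0.0851  0.2487]
```

Emit:
play_rows([
  [[1,0,0.005,0.15,0],[1,0,0.005,0.28,0],[1,0,0.005,0.35,0],[1,0,0.005,0.382,0],[1,0,0.005,0.382,0],[1,0,0.005,0.382,0]],
])

```text
clock: 29.85
tcp_pos: [0.5397, -0.03, 0.081]
orientation: [-2.209, -2.234, -0.001]
contact_force: [0.8, 0.1, -0.7]
grip_width: 0.0209
gripper_force: 98.5
```

```bash
python3 rod.py; python3 - <<'E'
from h import *
a=grab("scene");b=grab("side");c=grab("wrist")
for n,p in zip("abc",(a,b,c)): save(p,"r1"+n)
A,B,C=[cv2.imread(f"pics/r1{n}.png") for n in "abc"]
cv2.imwrite("pics/r1.png",np.vstack([np.hstack([cv2.resize(A[120:220,290:423],(400,300),interpolation=cv2.INTER_CUBIC),cv2.resize(B[80:180,170:303],(400,300),interpolation=cv2.INTER_CUBIC)]),cv2.resize(C[0:150,80:480],(800,300))]))
E
```

```text
t 29.85 tcp [ 0.5397 -0.03    0.081 ] phi 90.63 F [ 0.8  0.1 -0.7] w 0.0209 q [ 0.37  0.51 -0.54  1.97  0.38  0.76 -0.38]
0.56 [245.2, 173.2, 344.5, 219.8] 632
0.82 [229.8, 153.1, 293.6, 268.0] 754
yaw deg(+ = to +x) -0.22 pitch deg -0.6 off [-0.0002 -0.0023] rms 2.73
ends along axis from grasp [-0.0829  0.2462]
ends along axis from grasp [-0.0855  0.2469]
```

View pics/r1.png

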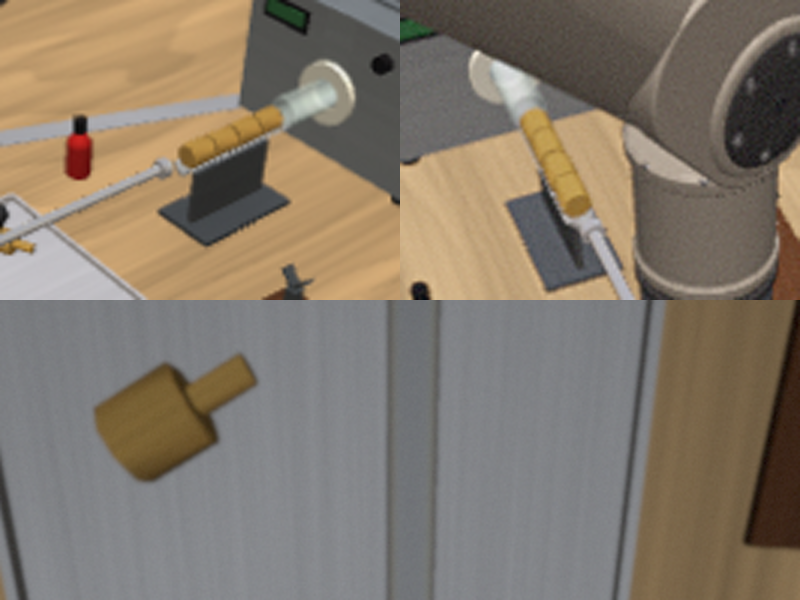

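The four billets lie end to end in the trough, and the rod head is in line just outside its end. I'm pushing now.

Emit:
play_rows([
  [[1,0.04,0.0005,0,0],[1,0.08,0.001,0,0],[1,0.12,0.0015,0,0],[1,0.16,0.002,0,0],[1,0.2,0.002,0,0],[1,0.24,0.0025,0,0],[1,0.28,0.003,0,0],[1,0.32,0.0035,0,0],[1,0.36,0.004,0,0],[1,0.4,0.0045,0,0],[1,0.44,0.005,0,0],[1,0.48,0.005,0,0]],
])

```text
clock: 31.2
tcp_pos: [0.5386, 0.0665, 0.0806]
orientation: [-2.209, -2.234, 0.0]
contact_force: [-0.5, -3.3, -1.3]
grip_width: 0.0207
gripper_force: 98.4
```

```bash
python3 rod.py
```

```text
t 31.2 tcp [0.5386 0.0665 0.0806] phi 90.63 F [-0.5 -3.3 -1.3] w 0.0207 q [ 0.2   0.52 -0.55  1.97  0.38  0.76 -0.57]
0.59 [278.8, 158.0, 374.1, 206.0] 484Traceback (most recent call last):
  File "rod.py", line 7, in <module>
    d=viewer.trace(p,"push_rod")[0]; m=d["pixels"].astype(np.uint8); ys,xs=np.nonzero(m)
      ~~~~~~~~~~~~~~~~~~~~~~~~~~^^^
IndexError: list index out of range
```

Emit:
play_rows([
  [[1,0.03,0.0005,0,0],[1,0.06,0.001,0,0],[1,0.09,0.0015,0,0],[1,0.12,0.002,0,0],[1,0.15,0.002,0,0],[1,0.18,0.0025,0,0],[1,0.21,0.003,0,0],[1,0.24,0.003,0,0],[1,0.26,0.003,0,0],[1,0.27,0.003,0,0],[1,0.28,0.003,0,0]],
])

```text
clock: 32.32
tcp_pos: [0.5388, 0.1219, 0.0807]
orientation: [2.209, 2.234, -0.0]
contact_force: [-0.4, -3.5, -1.0]
grip_width: 0.0207
gripper_force: 98.5
```

Emit:
play_rows([
  [[1,0.008,0,0,0],[1,0.016,0,0,0],[1,0.024,0,0,0],[1,0.032,0,0,0],[1,0.04,0,0,0]],
])

```text
clock: 32.73
tcp_pos: [0.5387, 0.1296, 0.0807]
orientation: [-2.21, -2.233, 0.0]
contact_force: [-0.5, -1.6, -1.6]
grip_width: 0.0209
gripper_force: 98.5
```

Emit:
play_rows([
  [[1,0.006,0,0,0],[1,0.012,0,0,0],[1,0.018,0,0,0],[1,0.024,0,0,0],[1,0.024,0,0,0]],
])

```text
clock: 33.15
tcp_pos: [0.5387, 0.1348, 0.0807]
orientation: [-2.209, -2.234, -0.001]
contact_force: [-1.0, -1.8, -1.6]
grip_width: 0.0208
gripper_force: 98.5
```

Emit:
play_rows([
  [[1,0.006,0,0,0],[1,0.012,0,0,0],[1,0.018,0,0,0],[1,0.024,0,0,0],[1,0.024,0,0,0]],
])

```text
clock: 33.57
tcp_pos: [0.5385, 0.1374, 0.0804]
orientation: [2.21, 2.231, -0.004]
contact_force: [-0.1, -6.8, -0.5]
grip_width: 0.0207
gripper_force: 98.5
```

Emit:
play_rows([
  [[1,0.01,0,0,0],[1,0.02,0,0,0],[1,0.025,0,0,0],[1,0.025,0,0,0],[1,0.025,0,0,0]],
])

```text
clock: 33.98
tcp_pos: [0.538, 0.1376, 0.0795]
orientation: [2.211, 2.226, -0.014]
contact_force: [0.3, -16.1, -0.7]
grip_width: 0.0206
gripper_force: 98.4
```

```bash
python3 - <<'E'
from h import *
st()
a=grab("scene");b=grab("side");c=grab("wrist")
for n,p in zip("abc",(a,b,c)): save(p,"r2"+n)
A,B,C=[cv2.imread(f"pics/r2{n}.png") for n in "abc"]
cv2.imwrite("pics/r2.png",np.vstack([np.hstack([cv2.resize(A[120:220,290:423],(400,300),interpolation=cv2.INTER_CUBIC),cv2.resize(B[80:180,170:303],(400,300),interpolation=cv2.INTER_CUBIC)]),cv2.resize(C[0:150,80:480],(800,300))]))
E
```

```text
t 33.98 tcp [0.538  0.1376 0.0795] phi 90.38 F [  0.3 -16.1  -0.7] w 0.0206 q [ 0.06  0.54 -0.55  1.93  0.4   0.78 -0.71]
```

View pics/r2.png

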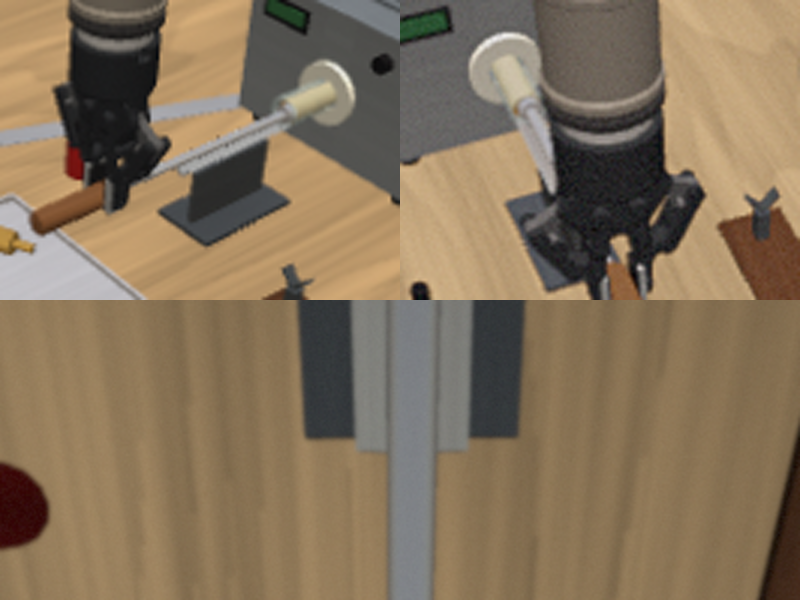

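Emit:
play_rows([
  [[1,0.01,0,0,0],[1,0.018,0,0,0],[1,0.022,0,0,0],[1,0.022,0,0,0],[1,0.022,0,0,0]],
])

```text
clock: 34.55
tcp_pos: [0.5375, 0.1376, 0.0788]
orientation: [2.213, 2.221, -0.023]
contact_force: [-1.0, -24.6, 0.9]
grip_width: 0.0209
gripper_force: 98.3
```

Emit:
play_rows([
  [[1,-0.05,0,0,0],[1,-0.1,-0.001,0,0],[1,-0.2,-0.002,0,0],[1,-0.3,-0.003,0,0],[1,-0.4,-0.004,0,0],[1,-0.5,-0.005,0,0],[1,-0.6,-0.006,0,0],[1,-0.7,-0.007,0,0],[1,-0.8,-0.008,0,0],[1,-0.9,-0.009,0,0],[1,-0.95,-0.009,0,0],[1,-0.95,-0.009,0,0]],
])

```text
clock: 35.55
tcp_pos: [0.5392, -0.0435, 0.0808]
orientation: [2.213, 2.229, 0.001]
contact_force: [-0.1, -0.6, -1.5]
grip_width: 0.0208
gripper_force: 98.4
```

```bash
python3 rod.py; python3 - <<'E'
from h import *
for n in("scene","side"):
    p=grab(n); save(p,"r3"+n)
E
```

```text
t 35.55 tcp [ 0.5392 -0.0435  0.0808] phi 90.42 F [-0.1 -0.6 -1.5] w 0.0208 q [ 0.39  0.51 -0.54  1.97  0.38  0.76 -0.36]
0.76 [242.6, 174.3, 342.9, 224.8] 587
0.77 [233.9, 154.8, 295.9, 271.2] 625
yaw deg(+ = to +x) 0.12 pitch deg -0.5 off [-0.0006 -0.003 ] rms 2.74
ends along axis from grasp [-0.0806  0.2442]
ends along axis from grasp [-0.0833  0.2495]
```

Emit:
play_rows([
  [[1,0,0,-0.15,0],[1,0,0,-0.3,0],[1,0,0,-0.4,0],[1,0.05,0.1,-0.4,0.024],[1,0.15,0.3,-0.4,0.024],[1,0.25,0.48,-0.4,0.024],[1,0.32,0.63,-0.4,0.024],[1,0.348,0.742,-0.4,0.024],[1,0.348,0.742,-0.4,0.024],[1,0.348,0.742,-0.4,0.024],[1,0.348,0.742,-0.4,0.024]],
])

```text
clock: 36.77
tcp_pos: [0.6856, 0.0303, 0.1601]
orientation: [-2.249, -2.192, 0.002]
contact_force: [-0.9, 0.2, -0.7]
grip_width: 0.0211
gripper_force: 98.6
```

```bash
python3 rod.py
```

```text
t 36.77 tcp [0.6856 0.0303 0.1601] phi 88.51 F [-0.9  0.2 -0.7] w 0.0211 q [ 0.23  0.62 -0.54  1.56  0.35  1.06 -0.43]
0.94 [302.9, 166.9, 408.5, 218.1] 540
0.68 [283.4, 96.6, 351.1, 196.1] 610
yaw deg(+ = to +x) 2.07 pitch deg -0.37 off [ 0.0001 -0.0029] rms 2.67
ends along axis from grasp [-0.0823  0.2437]
ends along axis from grasp [-0.0873  0.2414]
```

Emit:
play_rows([
  [[1,-0.016,0.009,0.15,0.003],[1,-0.016,0.009,0.3,0.003],[1,-0.016,0.009,0.42,0.003],[1,-0.016,0.009,0.5,0.003],[1,-0.016,0.009,0.54,0.003],[1,-0.016,0.009,0.57,0.003],[1,-0.016,0.009,0.59,0.003],[1,-0.016,0.009,0.6,0.003],[1,-0.016,0.009,0.6,0.003],[1,-0.016,0.009,0.6,0.003]],
])

```text
clock: 37.8
tcp_pos: [0.6888, 0.0267, 0.0417]
orientation: [2.256, 2.185, 0.002]
contact_force: [-0.9, 1.3, -1.3]
grip_width: 0.0211
gripper_force: 98.6
```

```bash
python3 rod.py
```

```text
t 37.8 tcp [0.6888 0.0267 0.0417] phi 88.19 F [-0.9  1.3 -1.3] w 0.0211 q [ 0.2   0.75 -0.49  1.62  0.43  0.87 -0.49]
0.84 [300.8, 200.8, 403.3, 258.1] 580
0.97 [284.8, 134.5, 343.6, 231.9] 517
yaw deg(+ = to +x) 2.51 pitch deg -0.46 off [-0.0007 -0.0031] rms 2.38
ends along axis from grasp [-0.0807  0.2514]
ends along axis from grasp [-0.0837  0.2462]
```

Emit:
play_rows([
  [[1,0,-0.006,0.005,0],[1,0,-0.006,0.01,0],[1,0,-0.006,0.01,0],[1,0,-0.006,0.01,0]],
])

```text
clock: 38.33
tcp_pos: [0.6875, 0.0266, 0.0392]
orientation: [2.256, 2.185, 0.002]
contact_force: [0.5, -0.2, 2.5]
grip_width: 0.0208
gripper_force: 98.8
```

Emit:
play_rows([
  [[0.1,0,0,0,0],[0.1,0,0,0,0],[0.1,0,0,0,0],[0.1,0,0,0,0],[0.1,0,0,-0.1,0],[0.1,0,0,-0.3,0],[0.1,0,0,-0.5,0],[0.1,0,0,-0.85,0],[0.1,0,0,-0.85,0],[0.1,0,0,-0.85,0]],
], grip_force=40)

```text
clock: 39.17
tcp_pos: [0.6906, 0.0277, 0.2167]
orientation: [2.251, 2.181, 0.015]
contact_force: [0.5, 1.6, 0.6]
grip_width: 0.0388
gripper_force: 0.0
```

```bash
python3 - <<'E'
from h import *
o,M,phi=st()
for n in("wrist","scene","side"):
    p=grab(n); save(p,"r4"+n); 
    for d in viewer.trace(p,"push_rod")[:1]:
        ys,xs=np.nonzero(d["pixels"]); g=at_z(p,np.c_[xs,ys],.05); print(n,round(d["score"],2),[(a,round((s[:,0].min()+s[:,0].max())/2,4)) for a in (-.04,0,.04,.08,.12,.16,.2,.24) for s in [g[abs(g[:,1]-a)<.004]] if len(s)],g[:,1].min().round(3),g[:,1].max().round(3))
A,B=[cv2.imread(f"pics/r4{n}.png") for n in("scene","side")]
t=lambda i,x,y:cv2.resize(i[y:y+100,x:x+133],(400,300),interpolation=cv2.INTER_CUBIC)
cv2.imwrite("pics/r4.png",np.vstack([np.hstack([t(A,310,110),t(A,295,185)]),np.hstack([t(B,170,60),t(B,240,130)])]))
E
python3 bt.py
```

```text
t 39.17 tcp [0.6906 0.0277 0.2167] phi 88.17 F [0.5 1.6 0.6] w 0.0388 q [ 0.25  0.57 -0.56  1.51  0.32  1.15 -0.41]
wrist 0.78 [(-0.04, np.float64(0.6849)), (0, np.float64(0.6864)), (0.04, np.float64(0.6885)), (0.08, np.float64(0.6895)), (0.12, np.float64(0.6914)), (0.16, np.float64(0.693)), (0.2, np.float64(0.6908))] -0.057 0.196
scene 0.69 [(-0.04, np.float64(0.6851)), (0, np.float64(0.6871)), (0.04, np.float64(0.6878)), (0.08, np.float64(0.6894)), (0.12, np.float64(0.6909)), (0.16, np.float64(0.6939)), (0.2, np.float64(0.6941)), (0.24, np.float64(0.6955))] -0.056 0.278
side 0.59 [(-0.04, np.float64(0.6841)), (0, np.float64(0.6862)), (0.04, np.float64(0.6879)), (0.08, np.float64(0.6889)), (0.12, np.float64(0.6908)), (0.16, np.float64(0.6918)), (0.2, np.float64(0.6944)), (0.24, np.float64(0.6952))] -0.058 0.272
t 39.47 tcp [0.6859 0.0263 0.2067] phi 88.19 F [ 0.6 -0.6  0. ] w 0.0382 q [ 0.24  0.58 -0.56  1.52  0.32  1.14 -0.41]
[59, 125, 41, 30, 739] [469.9  79.5] [52. 23.] 28.0 tool dxy [ 0.0464 -0.2176]
[82, 224, 27, 27, 504] [458.7 -36.4] [47. 22.] 44.5 tool dxy [-0.0698 -0.2252]
```

View pics/r4.png

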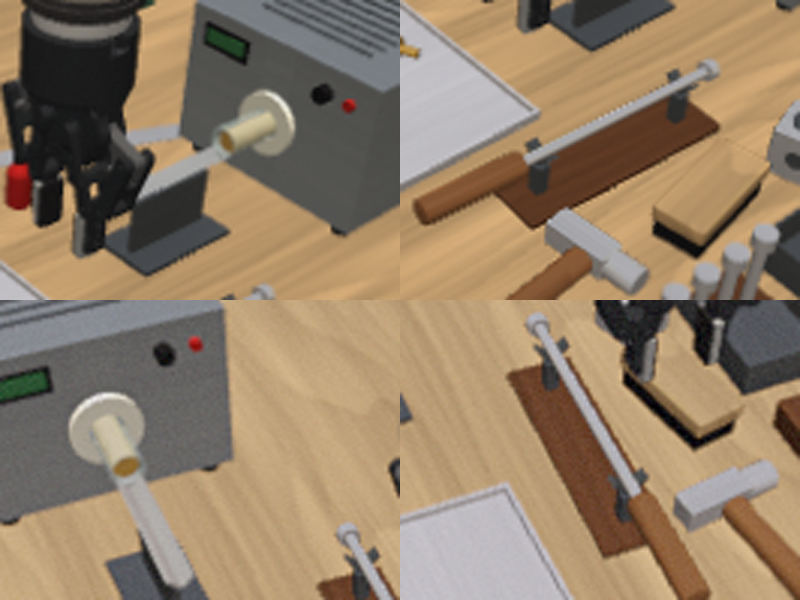

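The rod is back in its rest exactly as before, and the billet row sits in the tube with its end just inside the mouth. Next are the sprued ones.

Emit:
play_rows([
  [[-0.2,0.1,-0.6,0,0],[-0.2,0.1,-0.6,0,0],[-0.2,0.1,-0.6,0,0],[-0.2,0.1,-0.6,0,0]],
])

```text
clock: 39.85
tcp_pos: [0.5587, 0.0522, 0.2062]
orientation: [-2.247, -2.189, 0.013]
contact_force: [-1.7, -0.5, -0.2]
grip_width: 0.0513
gripper_force: 0.0
```

Emit:
play_rows([
  [[-0.2,0.11,-0.535,0.38,0.68],[-0.2,0.11,-0.535,0.38,0.68],[-0.2,0.11,-0.535,0.38,0.68],[-0.2,0.11,-0.535,0.38,0.68],[-0.2,0.11,-0.535,0.38,0.68],[-0.2,0.11,-0.535,0.38,0.68],[-0.2,0.11,-0.535,0.38,0.68],[-0.2,0.11,-0.535,0.38,0.68],[-0.2,0.11,-0.535,0.38,0.68],[-0.2,0.11,-0.535,0.38,0.68],[-0.2,0.11,-0.535,0.38,0.68]],
])

```text
clock: 40.77
tcp_pos: [0.4612, 0.0758, 0.1323]
orientation: [-3.054, -0.737, 0.001]
contact_force: [-0.3, 1.1, -0.6]
grip_width: 0.051
gripper_force: 0.0
```

```bash
python3 bt.py; python3 - <<'E'
from h import *
# drawer from scene and side initial pics: face top edges etc via trace
p=grab("side"); save(p,"d1")
E
```

```text
t 40.77 tcp [0.4612 0.0758 0.1323] phi 27.14 F [-0.3  1.1 -0.6] w 0.051 q [ 0.07  0.3  -0.42  2.11  0.18  0.77 -1.56]
[271, 165, 24, 53, 934] [469.4  80.1] [47. 21.] 27.1 tool dxy [ 0.0092 -0.0001]
[374, 229, 27, 48, 830] [460. -33.] [53. 22.] 45.1 tool dxy [-0.0507  0.0963]
```

Emit:
play_rows([
  [[-0.2,0,0,0.4,0],[-0.2,0,0,0.5,0],[-0.2,0,0,0.56,0],[-0.2,0,0,0.589,0],[-0.2,0,0,0.589,0],[1,0,0,0.589,0],[1,0,0,0.589,0],[1,0,0,0.589,0],[1,0,0,0.589,0],[1,0,0,0.589,0]],
])

```text
clock: 41.7
tcp_pos: [0.463, 0.0761, 0.0168]
orientation: [3.055, 0.733, 0.006]
contact_force: [0.0, 0.8, 7.5]
grip_width: 0.0222
gripper_force: 39.5
```

Emit:
play_rows([
  [[1,0,0,-0.3,0],[1,0,0,-0.95,0],[1,0,0,-0.95,0],[1,0,0,-0.95,0],[1,0,0,-0.95,0],[1,0,0,-0.95,0]],
])

```text
clock: 42.2
tcp_pos: [0.4648, 0.0766, 0.2114]
orientation: [3.053, 0.732, 0.019]
contact_force: [0.6, 0.8, -2.1]
grip_width: 0.0222
gripper_force: 40.3
```

Emit:
play_rows([
  [[1,-0.229,0.939,0,0],[1,-0.229,0.939,0,0],[1,-0.229,0.939,0,0],[1,-0.229,0.939,0,0],[1,-0.229,0.939,0,0],[1,-0.229,0.939,0,0]],
])

```text
clock: 42.7
tcp_pos: [0.5056, -0.1199, 0.2045]
orientation: [3.055, 0.718, -0.001]
contact_force: [0.2, 0.2, -1.1]
grip_width: 0.0226
gripper_force: 40.3
```

Emit:
play_rows([
  [[1,-0.229,0.939,0,-0.7],[1,-0.229,0.939,0,-0.7],[1,-0.229,0.939,0,-0.7],[1,-0.229,0.939,0,-0.7],[1,-0.229,0.939,0,-0.7],[1,-0.229,0.939,0,-0.7],[1,-0.229,0.939,0,-0.7],[1,-0.229,0.939,0,-0.7],[1,-0.229,0.939,0,-0.7],[1,-0.229,0.939,0,-0.7],[1,-0.229,0.939,0,-0.7]],
])

```text
clock: 43.62
tcp_pos: [0.5498, -0.3002, 0.2046]
orientation: [-2.225, -2.217, 0.0]
contact_force: [0.2, 0.2, -1.8]
grip_width: 0.0219
gripper_force: 40.3
```

```bash
python3 - <<'E'
from h import *
st(); p=grab("wrist"); save(p,"d2")
s=cv2.imread("pics/side0.png"); w=cv2.imread("pics/d2.png")
cv2.imwrite("pics/d2m.png",np.vstack([np.hstack([w,np.zeros((420,240,3),np.uint8)])[:,:800],np.zeros((180,800,3),np.uint8)]))
m=cv2.imread("pics/d2m.png"); m[0:300,560:800]=cv2.resize(s[300:420,260:356],(240,300)); cv2.imwrite("pics/d2m.png",m[:420])
E
```

```text
t 43.62 tcp [ 0.5498 -0.3002  0.2046] phi 89.81 F [ 0.2  0.2 -1.8] w 0.0219 q [ 0.74  0.46 -0.45  1.68  0.23  1.05  0.21]
```

View pics/d2m.png

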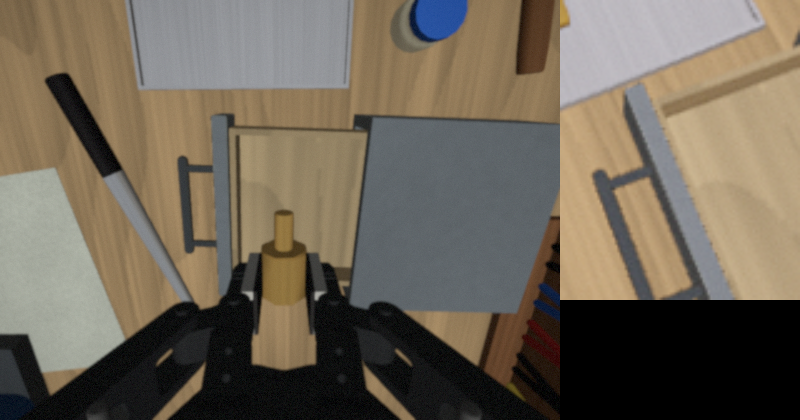

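The wrist view shows the drawer front panel at x≈213–230, rows 116–290, and the handle bar at (184,158)–(189,250). The open bay spans x≈240–362, and the cabinet's front edge runs from (371,116) to (350,305).

```bash
python3 - <<'E'
from h import *
o,M,phi=st(); p=grab("wrist")
print("face outer top z.06",at_z(p,[(213,118),(217,288),(230,126),(232,270)],.06)[:,:2].round(4).tolist())
print("cab front z.075",at_z(p,[(371,116),(350,305)],.075)[:,:2].round(4).tolist())
print("handle",at_z(p,[(184,160),(189,250)],.04)[:,:2].round(4).tolist())
print("far side wall top",at_z(p,[(300,129)],.05)[:,:2].round(4).tolist())
print("hand",at_z(p,[(284,212),(284,245),(284,303)],o["tcp_pos"][2]+.01)[:,:2].round(4).tolist())
E
```

```text
t 43.67 tcp [ 0.5499 -0.3003  0.2047] phi 89.8 F [-0.6 -0.8 -1.2] w 0.0222 q [ 0.74  0.46 -0.45  1.68  0.23  1.05  0.21]
face outer top z.06 [[0.4857, -0.2311], [0.4754, -0.4135], [0.5009, -0.2383], [0.4936, -0.3905]]
cab front z.075 [[0.6262, -0.2292], [0.6214, -0.4253]]
handle [[0.4481, -0.2735], [0.4422, -0.3765]]
far side wall top [[0.5661, -0.2422]]
hand [[0.5505, -0.2656], [0.5504, -0.2828], [0.5503, -0.3166]]
```

Emit:
play_rows([
  [[1,0.025,0.05,0.2,0],[1,0.025,0.05,0.4,0],[1,0.025,0.05,0.55,0],[1,0.025,0.05,0.68,0],[1,0.025,0.05,0.76,0],[1,0.025,0.05,0.8,0],[1,0.025,0.05,0.8,0],[1,0.025,0.05,0.8,0]],
])

```text
clock: 44.38
tcp_pos: [0.5607, -0.2955, 0.0455]
orientation: [2.222, 2.22, 0.0]
contact_force: [0.4, 0.2, -1.3]
grip_width: 0.0224
gripper_force: 40.3
```

Emit:
play_rows([
  [[1,0,0,0.01,0],[1,0,0,0.02,0],[1,0,0,0.03,0],[1,0,0,0.04,0],[1,0,0,0.04,0]],
])

```text
clock: 44.8
tcp_pos: [0.5601, -0.2956, 0.0369]
orientation: [2.222, 2.221, -0.0]
contact_force: [0.4, 0.3, -1.2]
grip_width: 0.0221
gripper_force: 40.3
```

Emit:
play_rows([
  [[1,0,0,0.01,0],[1,0,0,0.02,0],[1,0,0,0.03,0],[1,0,0,0.03,0]],
])

```text
clock: 45.13
tcp_pos: [0.5647, -0.2959, 0.0348]
orientation: [2.216, 2.216, 0.007]
contact_force: [1.0, 2.2, 17.3]
grip_width: 0.0226
gripper_force: 42.3
```

```bash
python3 -c "
from h import *
st()"
```

```text
t 45.13 tcp [ 0.5647 -0.2959  0.0348] phi 90.01 F [ 1.   2.2 17.3] w 0.0226 q [ 0.66  0.67 -0.39  1.77  0.35  0.76  0.1 ]
```

Emit:
play_rows([
  [[1,0,0,-0.015,0],[1,0,0,-0.02,0],[-0.2,0,0,-0.02,0],[-0.2,0,0,-0.02,0],[-0.2,0,0,-0.02,0],[-0.2,0,0,-0.02,0],[-0.2,0,0,-0.2,0],[-0.2,0,0,-0.4,0],[-0.2,0,0,-0.6,0],[-0.2,0,0,-0.84,0],[-0.2,0,0,-0.84,0],[-0.2,0,0,-0.84,0]],
])

```text
clock: 46.13
tcp_pos: [0.5624, -0.2963, 0.2029]
orientation: [2.217, 2.216, 0.004]
contact_force: [0.0, -0.5, -0.7]
grip_width: 0.051
gripper_force: 0.0
```

```bash
python3 - <<'E'
from h import *
p=grab("wrist"); save(p,"d3")
for d in viewer.trace(p,"sprued_a"):
    ys,xs=np.nonzero(d["pixels"]); print(round(d["score"],2),d["rect"],at_z(p,[(xs.mean(),ys.mean())],.04).round(3))
E
```

```text
0.76 [268.6, 155.6, 289.5, 201.9] [[ 0.56  -0.292  0.04 ]]
0.75 [379.2, 0.0, 452.2, 56.7] [[ 0.679 -0.149  0.04 ]]
```

Emit:
play_rows([
  [[-0.2,1,-0.3,0,0],[-0.2,1,-0.3,0,0],[-0.2,1,-0.3,0,0],[-0.2,1,-0.3,0,0],[-0.2,1,-0.3,0,0],[-0.2,1,-0.3,0,0]],
])

```text
clock: 46.73
tcp_pos: [0.4969, -0.0868, 0.1972]
orientation: [-2.206, -2.229, 0.001]
contact_force: [0.2, 0.6, -0.5]
grip_width: 0.0511
gripper_force: 0.0
```

Emit:
play_rows([
  [[-0.2,0.26,-0.237,0.35,0.5],[-0.2,0.26,-0.237,0.35,0.5],[-0.2,0.26,-0.237,0.35,0.5],[-0.2,0.26,-0.237,0.35,0.5],[-0.2,0.26,-0.237,0.35,0.5],[-0.2,0.26,-0.237,0.35,0.5],[-0.2,0.26,-0.237,0.35,0.5],[-0.2,0.26,-0.237,0.35,0.5],[-0.2,0.26,-0.237,0.35,0.5]],
])

```text
clock: 47.48
tcp_pos: [0.4519, -0.0436, 0.1277]
orientation: [-2.9, -1.204, 0.004]
contact_force: [0.0, 0.8, -0.5]
grip_width: 0.0514
gripper_force: 0.0
```

```bash
python3 bt.py
```

```text
t 47.48 tcp [ 0.4519 -0.0436  0.1277] phi 45.09 F [ 0.   0.8 -0.5] w 0.0514 q [ 0.32  0.29 -0.42  2.14  0.17  0.75 -0.99]
[270, 161, 25, 55, 988] [460.4 -33.9] [48. 21.] 45.1 tool dxy [ 0.0129 -0.0008]
```

Emit:
play_rows([
  [[-0.2,0.015,0,0.4,0],[-0.2,0.015,0,0.5,0],[-0.2,0.015,0,0.54,0],[-0.2,0.015,0,0.566,0],[-0.2,0.015,0,0.566,0],[1,0.015,0,0.566,0],[1,0.015,0,0.566,0],[1,0.015,0,0.566,0],[1,0.015,0,0.566,0],[1,0.015,0,0.566,0]],
])

```text
clock: 48.37
tcp_pos: [0.4563, -0.0415, 0.0174]
orientation: [2.901, 1.201, 0.005]
contact_force: [-1.6, 0.4, 8.3]
grip_width: 0.0226
gripper_force: 39.5
```

Emit:
play_rows([
  [[1,0,0,-0.3,0],[1,0,0,-0.95,0],[1,0,0,-0.95,0],[1,0,0,-0.95,0],[1,0,0,-0.95,0],[1,0,0,-0.95,0]],
])

```text
clock: 48.87
tcp_pos: [0.4585, -0.0415, 0.212]
orientation: [2.897, 1.199, 0.016]
contact_force: [0.9, 0.6, 0.0]
grip_width: 0.0219
gripper_force: 40.2
```

Emit:
play_rows([
  [[1,-0.394,0.769,0,0],[1,-0.394,0.769,0,0],[1,-0.394,0.769,0,0],[1,-0.394,0.769,0,0],[1,-0.394,0.769,0,0],[1,-0.394,0.769,0,0]],
])

```text
clock: 49.37
tcp_pos: [0.5075, -0.2098, 0.205]
orientation: [2.906, 1.193, -0.001]
contact_force: [-0.2, 0.3, -0.5]
grip_width: 0.0227
gripper_force: 40.2
```

Emit:
play_rows([
  [[1,-0.394,0.769,0,-0.5],[1,-0.394,0.769,0,-0.5],[1,-0.394,0.769,0,-0.5],[1,-0.394,0.769,0,-0.5],[1,-0.394,0.769,0,-0.5],[1,-0.394,0.769,0,-0.5],[1,-0.394,0.769,0,-0.5],[1,-0.394,0.769,0,-0.5],[1,-0.394,0.769,0,-0.5]],
])

```text
clock: 50.12
tcp_pos: [0.5609, -0.3689, 0.2054]
orientation: [-2.221, -2.22, -0.001]
contact_force: [0.5, 0.2, -1.5]
grip_width: 0.0226
gripper_force: 40.2
```

```bash
python3 - <<'E'
from h import *
o,M,phi=st(); p=grab("wrist"); save(p,"d4")
h=cv2.cvtColor(p["pixels"],cv2.COLOR_RGB2HSV)
m=((h[:,:,1]>150)&(h[:,:,0]>12)&(h[:,:,0]<28)&(h[:,:,2]>50)).astype(np.uint8)
n,l,s,c=cv2.connectedComponentsWithStats(m)
for k in range(1,n):
    if s[k][4]>200: x,y,w,hh,a=s[k]; print(s[k].tolist(),"hand-z",at_z(p,[(x+w/2,y),(x+w/2,y+hh)],o["tcp_pos"][2]+.01)[:,:2].round(3).tolist(),"floor",at_z(p,[(x+w/2,y),(x+w/2,y+hh)],.04)[:,:2].round(3).tolist())
for d in viewer.trace(p,"sprued_a"):
    ys,xs=np.nonzero(d["pixels"]); print(round(d["score"],2),d["rect"],at_z(p,[(xs.mean(),ys.mean())],.04).round(3))
E
```

```text
t 50.12 tcp [ 0.5609 -0.3689  0.2054] phi 89.98 F [ 0.5  0.2 -1.5] w 0.0226 q [ 0.79  0.53 -0.43  1.57  0.24  1.1   0.3 ]
[262, 238, 43, 24, 368] hand-z [[0.561, -0.348], [0.561, -0.361]] floor [[0.561, -0.431], [0.561, -0.461]]
[504, 343, 56, 71, 1267] hand-z [[0.7, -0.413], [0.716, -0.469]] floor [[0.883, -0.581], [0.92, -0.711]]
0.76 [260.6, 207.9, 307.4, 303.1] [[ 0.56  -0.459  0.04 ]]
0.65 [272.0, 77.7, 293.2, 129.9] [[ 0.56  -0.292  0.04 ]]
```

Emit:
play_rows([
  [[1,0,0,0.2,0],[1,0,0,0.4,0],[1,0,0,0.55,0],[1,0,0,0.68,0],[1,0,0,0.76,0],[1,0,0,0.81,0],[1,0,0,0.83,0],[1,0,0,0.842,0],[1,0,0,0.842,0]],
])

```text
clock: 50.97
tcp_pos: [0.5617, -0.3705, 0.0381]
orientation: [2.221, 2.22, 0.001]
contact_force: [-0.3, 0.1, -0.7]
grip_width: 0.0224
gripper_force: 40.2
```

Emit:
play_rows([
  [[-0.2,0,0,0,0],[-0.2,0,0,0,0],[-0.2,0,0,0,0],[-0.2,0,0,0,0],[-0.2,0,0,-0.2,0],[-0.2,0,0,-0.4,0],[-0.2,0,0,-0.6,0],[-0.2,0,0,-0.84,0],[-0.2,0,0,-0.84,0],[-0.2,0,0,-0.84,0]],
])

```text
clock: 51.8
tcp_pos: [0.5633, -0.3714, 0.2103]
orientation: [2.216, 2.215, 0.003]
contact_force: [0.3, -0.4, -0.3]
grip_width: 0.0514
gripper_force: 0.0
```

```bash
python3 - <<'E'
from h import *
st(); p=grab("wrist"); save(p,"d5")
for d in viewer.trace(p,"sprued_a"):
    ys,xs=np.nonzero(d["pixels"]); print(round(d["score"],2),d["rect"],at_z(p,[(xs.mean(),ys.mean())],.04).round(3))
E
```

```text
t 51.8 tcp [ 0.5633 -0.3714  0.2103] phi 89.97 F [ 0.3 -0.4 -0.3] w 0.0514 q [ 0.79  0.53 -0.44  1.56  0.24  1.1   0.3 ]
0.86 [267.6, 76.4, 291.9, 128.8] [[ 0.56  -0.293  0.04 ]]
0.85 [270.2, 151.3, 295.1, 197.6] [[ 0.562 -0.366  0.04 ]]
```

Emit:
play_rows([
  [[1,0.23,-0.815,0,0],[1,0.23,-0.815,0,0],[1,0.23,-0.815,0,0],[1,0.23,-0.815,0,0],[1,0.23,-0.815,0,0],[1,0.23,-0.815,0,0],[1,0.23,-0.815,0,0]],
])

```text
clock: 52.48
tcp_pos: [0.3978, -0.3243, 0.2045]
orientation: [-2.221, -2.22, -0.0]
contact_force: [0.2, -0.7, 0.3]
grip_width: -0.0001
gripper_force: 0.0
```

```bash
python3 - <<'E'
from h import *
st(); A=[grab("scene"),grab("side")]
p=grab("wrist"); save(p,"d6")
# dark handle bar in wrist view
for d in viewer.trace(p,"scrap_drawer0_handle"): print(round(d["score"],2),d["rect"])
g=cv2.cvtColor(p["pixels"],cv2.COLOR_RGB2GRAY)
for v in (120,140,160,180,200,220): print(v,g[v,200:420:4].tolist())
E
```

```text
t 52.48 tcp [ 0.3978 -0.3243  0.2045] phi 89.96 F [ 0.2 -0.7  0.3] w -0.0001 q [ 0.97  0.28 -0.47  1.94  0.15  0.96  0.42]
0.67 [324.1, 84.8, 537.9, 275.1]
120 [121, 130, 119, 121, 114, 32, 19, 33, 20, 17, 7, 119, 124, 118, 116, 114, 111, 113, 105, 107, 124, 124, 127, 131, 128, 131, 126, 133, 128, 132, 124, 126, 125, 124, 119, 109, 120, 118, 107, 115, 107, 113, 41, 38, 39, 91, 100, 98, 98, 115, 133, 135, 131, 129, 123]
140 [120, 123, 121, 116, 114, 114, 118, 46, 21, 33, 26, 12, 10, 106, 113, 114, 109, 112, 104, 114, 125, 123, 127, 133, 130, 132, 129, 132, 132, 130, 121, 126, 120, 53, 51, 57, 86, 89, 87, 102, 99, 57, 37, 38, 70, 98, 98, 99, 109, 131, 137, 134, 133, 128, 122]
160 [116, 117, 125, 112, 118, 111, 127, 122, 116, 108, 127, 133, 130, 126, 109, 109, 105, 111, 115, 119, 124, 121, 127, 133, 131, 133, 128, 130, 133, 127, 121, 123, 80, 54, 54, 115, 121, 109, 113, 112, 102, 39, 33, 45, 95, 96, 97, 102, 123, 130, 129, 131, 130, 126, 123]
180 [117, 116, 122, 112, 117, 118, 124, 123, 117, 121, 114, 113, 120, 132, 126, 129, 107, 118, 118, 122, 126, 122, 127, 129, 129, 133, 133, 132, 130, 119, 119, 128, 52, 52, 70, 124, 117, 110, 113, 111, 43, 38, 45, 89, 96, 99, 100, 123, 122, 127, 123, 119, 116, 112, 115]
200 [113, 115, 117, 122, 120, 121, 122, 127, 117, 117, 115, 115, 119, 109, 108, 130, 127, 127, 107, 117, 128, 121, 126, 128, 128, 131, 129, 129, 129, 120, 129, 103, 51, 50, 112, 121, 109, 109, 111, 88, 41, 38, 71, 99, 100, 99, 119, 124, 126, 129, 123, 120, 116, 114, 116]
220 [126, 113, 115, 130, 119, 120, 116, 126, 116, 112, 119, 110, 128, 122, 120, 123, 106, 126, 127, 125, 101, 117, 124, 122, 127, 126, 129, 127, 129, 129, 128, 57, 52, 50, 57, 58, 61, 57, 71, 35, 39, 43, 98, 100, 99, 113, 130, 128, 132, 128, 122, 116, 117, 117, 71]
```

Emit:
play_rows([
  [[1,0,0,0.2,0],[1,0,0,0.4,0],[1,0,0,0.6,0],[1,0,0,0.75,0],[1,0,0,0.83,0],[1,0,0,0.865,0],[1,0,0,0.865,0],[1,0,0.05,0.865,0],[1,0,0.1,0.865,0],[1,0,0.13,0.865,0]],
])

```text
clock: 53.52
tcp_pos: [0.4275, -0.325, 0.0341]
orientation: [2.218, 2.219, 0.003]
contact_force: [0.7, 0.3, 0.5]
grip_width: 0.0002
gripper_force: 0.0
```

Emit:
play_rows([
  [[1,0,0.03,0,0],[1,0,0.06,0,0],[1,0,0.1,0,0],[1,0,0.14,0,0],[1,0,0.18,0,0],[1,0,0.22,0,0],[1,0,0.26,0,0],[1,0,0.3,0,0],[1,0,0.34,0,0],[1,0,0.38,0,0],[1,0,0.42,0,0]],
])

```text
clock: 54.43
tcp_pos: [0.5087, -0.3243, 0.0322]
orientation: [-2.221, -2.221, 0.0]
contact_force: [-1.2, -1.4, 0.3]
grip_width: 0.0002
gripper_force: 0.7
```

```bash
python3 - <<'E'
from h import *
st(); p=grab("wrist"); save(p,"d7")
for d in viewer.trace(p,"scrap_drawer0_handle"): print(round(d["score"],2),d["rect"])
E
```

```text
t 54.43 tcp [ 0.5087 -0.3243  0.0322] phi 89.99 F [-1.2 -1.4  0.3] w 0.0002 q [ 0.74  0.64 -0.37  1.85  0.34  0.72  0.18]
0.61 [311.2, 71.6, 560.0, 388.9]
```

Emit:
play_rows([
  [[1,0,0.03,0,0],[1,0,0.06,0,0],[1,0,0.09,0,0],[1,0,0.12,0,0],[1,0,0.14,0,0],[1,0,0.16,0,0],[1,0,0.18,0,0],[1,0,0.18,0,0]],
])

```text
clock: 55.2
tcp_pos: [0.5453, -0.3242, 0.0325]
orientation: [2.22, 2.221, 0.002]
contact_force: [0.4, 0.2, 0.8]
grip_width: -0.0001
gripper_force: 0.0
```

Emit:
play_rows([
  [[1,0,0.01,0,0],[1,0,0.02,0,0],[1,0,0.03,0,0],[1,0,0.03,0,0]],
])

```text
clock: 55.53
tcp_pos: [0.5505, -0.3243, 0.0324]
orientation: [2.221, 2.221, 0.001]
contact_force: [-0.2, -0.2, 1.0]
grip_width: 0.0003
gripper_force: 0.1
```

Emit:
play_rows([
  [[1,0,0.01,0,0],[1,0,0.02,0,0],[1,0,0.03,0,0],[1,0,0.03,0,0]],
])

```text
clock: 55.87
tcp_pos: [0.5553, -0.3245, 0.0322]
orientation: [-2.221, -2.22, 0.002]
contact_force: [-4.4, 0.5, 3.4]
grip_width: 0.0001
gripper_force: 2.5
```

Emit:
play_rows([
  [[1,0,0.01,0,0],[1,0,0.02,0,0],[1,0,0.025,0,0],[1,0,0.025,0,0]],
])

```text
clock: 56.2
tcp_pos: [0.5557, -0.3245, 0.0319]
orientation: [-2.218, -2.214, 0.011]
contact_force: [-15.6, 2.8, 13.4]
grip_width: -0.0003
gripper_force: 10.0
```

```bash
python3 - <<'E'
from h import *
st(); p=grab("scene"); save(p,"d8")
g=p["pixels"]
# opening: distance face-cabinet; list wood-coloured interior pixels near drawer in scene view vs start
p2=grab("wrist"); save(p2,"d8w")
gr=cv2.cvtColor(p2["pixels"],cv2.COLOR_RGB2GRAY)
for v in (100,130,160,190): print(v,gr[v,240:480:5].tolist())
E
```

```text
t 56.2 tcp [ 0.5557 -0.3245  0.0319] phi 89.9 F [-15.6   2.8  13.4] w -0.0003 q [ 0.69  0.69 -0.37  1.74  0.33  0.78  0.16]
100 [131, 137, 138, 134, 139, 134, 139, 139, 133, 140, 137, 136, 135, 137, 141, 135, 135, 135, 133, 141, 138, 131, 130, 135, 130, 126, 132, 137, 137, 132, 124, 125, 45, 39, 38, 45, 42, 40, 45, 45, 58, 110, 112, 111, 112, 110, 110, 108]
130 [133, 132, 123, 126, 139, 137, 141, 143, 137, 140, 143, 139, 137, 138, 140, 137, 137, 133, 134, 145, 138, 132, 132, 135, 129, 124, 134, 135, 137, 124, 129, 44, 40, 47, 45, 42, 45, 45, 46, 68, 111, 113, 111, 113, 109, 111, 112, 119]
160 [132, 138, 127, 125, 130, 127, 129, 130, 129, 127, 127, 124, 124, 129, 131, 136, 137, 133, 135, 143, 137, 130, 137, 134, 125, 132, 137, 137, 128, 125, 47, 44, 46, 41, 42, 40, 45, 42, 84, 111, 112, 112, 109, 111, 113, 109, 135, 37]
190 [136, 140, 132, 130, 133, 133, 131, 135, 133, 130, 128, 126, 125, 133, 130, 56, 63, 61, 61, 59, 130, 131, 136, 131, 128, 135, 141, 132, 124, 60, 43, 46, 45, 42, 41, 45, 43, 96, 114, 115, 114, 114, 112, 114, 115, 96, 50, 42]
```

Emit:
play_rows([
  [[1,0,-0.05,0,0],[1,0,-0.15,0,0],[1,0,-0.25,0,0],[1,0,-0.25,-0.2,0],[1,0,-0.25,-0.4,0],[1,0,-0.25,-0.6,0],[1,0,-0.25,-0.9,0],[1,0,-0.25,-0.9,0],[1,0,-0.25,-0.9,0]],
])

```text
clock: 57.05
tcp_pos: [0.5147, -0.3256, 0.2185]
orientation: [2.214, 2.213, 0.005]
contact_force: [2.0, 0.1, 0.8]
grip_width: 0.0001
gripper_force: 0.0
```

```bash
python3 - <<'E'
from h import *
o,M,phi=st(); p=grab("wrist"); save(p,"e1")
f=p["pixels"].astype(int)
ys=-.315
for yy in (-.27,-.315,-.36):
    xs=np.arange(.54,.66,.004); uv=np.round(proj(p,np.c_[xs,np.full(len(xs),yy),np.full(len(xs),.065)])).astype(int)
    print(yy,[(round(x,3),f[v,u].tolist()) for x,(u,v) in zip(xs,uv) if 0<=u<560 and 0<=v<420])
for n in ("scene","side"):
    q=grab(n)
    for t in ("jar","oil","hammer","bench_brush","push_rod","billet_a","sprued_a"):
        for d in viewer.trace(q,t)[:3]:
            y,x=np.nonzero(d["pixels"]); print(n,t,round(d["score"],2),[round(x.mean()),round(y.mean())])
E
```

```text
t 57.05 tcp [ 0.5147 -0.3256  0.2185] phi 89.99 F [2.  0.1 0.8] w 0.0001 q [ 0.81  0.41 -0.45  1.72  0.21  1.05  0.29]
-0.27 [(np.float64(0.54), [139, 117, 85]), (np.float64(0.544), [141, 118, 87]), (np.float64(0.548), [135, 112, 82]), (np.float64(0.552), [133, 112, 83]), (np.float64(0.556), [128, 107, 79]), (np.float64(0.56), [136, 114, 81]), (np.float64(0.564), [146, 123, 90]), (np.float64(0.568), [135, 111, 81]), (np.float64(0.572), [121, 103, 76]), (np.float64(0.576), [141, 120, 88]), (np.float64(0.58), [143, 120, 86]), (np.float64(0.584), [134, 111, 80]), (np.float64(0.588), [144, 120, 87]), (np.float64(0.592), [146, 121, 89]), (np.float64(0.596), [133, 112, 82]), (np.float64(0.6), [46, 47, 43]), (np.float64(0.604), [41, 42, 41]), (np.float64(0.608), [45, 47, 44]), (np.float64(0.612), [102, 108, 109]), (np.float64(0.616), [99, 106, 110]), (np.float64(0.62), [101, 107, 110]), (np.float64(0.624), [103, 103, 99]), (np.float64(0.628), [47, 46, 47]), (np.float64(0.632), [97, 104, 107]), (np.float64(0.636), [100, 107, 110]), (np.float64(0.64), [98, 104, 110]), (np.float64(0.644), [97,
[... 2015 characters left out ...]
.float64(0.628), [94, 100, 105]), (np.float64(0.632), [93, 100, 104]), (np.float64(0.636), [96, 103, 106]), (np.float64(0.64), [96, 102, 106]), (np.float64(0.644), [98, 103, 107]), (np.float64(0.648), [95, 101, 106]), (np.float64(0.652), [94, 98, 102]), (np.float64(0.656), [92, 99, 102])]
scene jar 0.84 [267, 279]
scene oil 0.71 [316, 169]
scene hammer 0.72 [330, 292]
scene bench_brush 0.64 [397, 251]
scene push_rod 0.74 [341, 236]
scene billet_a 0.63 [226, 200]
scene billet_a 0.44 [265, 230]
scene sprued_a 0.35 [171, 283]
side oil 0.5 [180, 193]
side hammer 0.45 [412, 268]
side push_rod 0.53 [379, 376]
side billet_a 0.69 [181, 274]
side billet_a 0.65 [190, 301]
side sprued_a 0.53 [256, 273]
```

Emit:
play_rows([
  [[1,0,0,0,0],[1,0,0,0,0],[1,0,0,0,0],[1,0,0,0,0]],
])

```text
clock: 58.23
tcp_pos: [0.511, -0.3244, 0.2123]
orientation: [2.222, 2.221, 0.0]
contact_force: [-0.0, 0.0, -0.1]
grip_width: -0.0001
gripper_force: 0.0
```

```bash
python3 - <<'E'
from h import *
st(); print(r.hand_in())
E
```

```text
t 58.23 tcp [ 0.511  -0.3244  0.2123] phi 89.98 F [-0.   0.  -0.1] w -0.0001 q [ 0.81  0.42 -0.45  1.72  0.21  1.05  0.28]
the job is handed in; nothing more can be done
None
```

The job is handed in at 58 s on the robot clock: four clean billets are rammed onto the end stop (about 25 N), the rod is back in its rest, both sprued billets are in the drawer and it is pushed home, and the jar, bottle, brush and hammer had not moved in the last scene picture; hand-in returned no verdict.

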